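# Hold the white standard flush on the reader's tilted seat

## Robot

A 6-joint arm with a two-finger parallel gripper is mounted at the origin on a cart in front of the work surface, level with it; the furniture and walls round the work are solid. World frame = base frame: x ahead of the robot, y to its left, z up, the work surface at z = 0. Lengths are in m, angles in degrees, forces in N, time in s.
With the tool pointing down it reaches from about 0.35 to 0.875 m from the base axis. Payload 4.2 kg.
Tool frame: the origin (TCP) lies on the centre line of the jaws, within the pads' length; the fingertips stand 11 mm ahead of it and the grasp point (between the pads) lies 8 mm behind it; z points along the fingers, y is the line along which they close (so a half turn about z gives the same grasp; the last joint's range is limited). The gripper opens to 87 mm and grips with 3 to 60 N. Pads are 19 mm wide; open, the fingers measure 117 mm over their backs; the gripper's body (75 mm by 190 mm) begins 51 mm behind the grasp point.
Start: joints at [88.556, 22.042, 0.453, 0, -68.411, -14.817], TCP at [0.175, 0.6, 0.234] pointing down, gripper open.
Joint ranges: [-179.83, 179.83], [-69.29, 118.12], [-61.27, 80.66], [-181.25, 117.63], [-171.15, -9.14], [-177.46, 177.46]. Speed limits (degrees/s): [159.86, 159.86, 180, 180, 180, 180].

## Interface

Orientations are given as a 3x3 rotation matrix whose columns are the frame's x, y, z axes.
In Python, from station import r gives the robot as it stands.
- The arm moves only by the tool servo_tool, never from a script. Its argument "commands" is a list that holds one entry, the list of rows, each a list of 7 numbers: the closure, from 0 (fully open) to 1 (shut), then the shift along the tool's x, y, z in mm, then the turn, a rotation vector about the tool's x, y, z in rad. In form: [[[claw, x, y, z, ax, ay, az], ...]]. A call has exactly 5 rows; each row is the pose to reach, as a shift and turn from the pose commanded when the call began, along the tool's axes at that moment; what a row does not reach only later rows make up. A row lasts 1/10 s, in which the tool goes at most 50 mm and 8.59 degrees, less where a joint would pass 70% of its speed; a pose out of reach is approached as far as the arm can. A call with a gripper value outside its range is refused whole. The fingers move at their own pace and stop on an object; the grip force is fixed at half the most. Time passes only in rows, so rows that repeat a pose let the fingers close, or fill a call up. It gives the time, the measured TCP pose, the force, the opening and the grip force at its end, in the units of the state.
- r.sense(): the state, without advancing time (a new reading comes with each control period).
- r.capture(name): name is "scene" or "top" or "wrist"; returns a dict with "pixels" (480x640x3 uint8, red, green, blue), "camera_matrix" (3x3 intrinsics, pixels), "R" (3x3) and "t" (3): a world point X has camera coordinates R X + t. Camera axes: x right, y down, z forward; pixel columns grow to the right and rows downward; lengths in m; the calibration is good to about 2 mm. A picture is of the moment at which its call begins. There is no depth.
- r.finish_job(): hands the job in; it is judged then, once.
The state is a dict: "time_s": time; "joints": joint angles; "joint_velocities": joint speeds; "effort": joint torques, N m; "tcp_pos": TCP position; "ee_rot": TCP orientation; "wrist_force": force on the tool from outside, world axes, zero at the start; "moment": the same for the moment, N m; "gripper_width": opening from 0.0 (shut) to 1.0 (fully open); "gripper_force": force on a finger pad.
Only numpy, scipy, OpenCV 4.12 (cv2) and the standard library are available. Lean on these libraries where they do the work, as an engineer would, in place of code of your own. Each camera call takes 0.05 s, during which the arm holds its last target. There are 200 camera calls.

## Task

Zero the colour reader on its white standard: take the standard with the white grip out of the stand, feel out the slope of the reader's tilted seat and bring the standard's flat face down into it at that slope. Press it gently until it sits flush and all three sprung pins are pushed in, and finish still gripping it and holding it pressed there. Leave the black standard in its well and the other things on the bench as they are.

Things in the scene. Friction and masses are not known exactly. Their poses are not given: they have to be found in the camera images.
- white_standard_grip (a point): Middle of the grip of the white standard: a disc 47 mm across, 9 mm thick, its flat underside the reference face, with an upright flat-sided white grip on its back, 26 mm long (x), 14 mm wide (y, pinch across it), 48 mm tall (z, away from the face). This point is 33 mm above the face, 24 mm below the grip's top. 0.07 to 0.12 kg. It starts upright, face down, in either well of the stand
- white_standard_face (a point): Centre of the white standard's flat reference face (its underside); z points from the face up along the grip
- black_standard_grip (a point): Same point of the black standard, the same shape in black, in the other well; it stays where it is
- stand: Fixed grey block 156 x 76 x 13 mm with two round wells 52 mm across and 6 mm deep, centres 38 mm either side of its middle along its x; floor of the wells 7 mm above the bench; origin at the middle of its underside
- seat (a point): Centre of the round seat floor on the reader's tilting cup, on its tilt axis; given upright like the reader: z up, y level along the tilt axis, -x to the front. The floor slopes down to the front (-x) by 15 to 35 degrees, differently each time: find it by touch or sight. Flat floor 54 mm across, 84 mm above the bench, in a rim 5 mm high, 68 mm over all. The cup is clamped. Any turn in the seat is fine
- pin0 (a joint): Sprung brass switch pin on the low (front) side of the seat, 16.5 mm from its centre, 5 mm thick; 0 = standing 4 mm proud of the floor, 0.004 m = pushed in level with the floor. Each pin takes 0.75 N to start and 1.75 N when level, so together they hold up a standard that is let go
- pin1 (a joint): Same kind of pin at the back right of the seat: 8 mm behind its centre, 14 mm to the right (-y)
- pin2 (a joint): Same kind of pin at the back left of the seat: 8 mm behind its centre, 14 mm to the left (+y)
- reader: Fixed white bench instrument, foot 176 x 136 mm and 26 mm high, two grey cheeks 0.105 m high and 113 mm apart over all carrying the tilting cup, black clamp knob on its left side; origin under the middle of the foot, its front (display) faces its -x, towards the robot
- vial_amber: Loose capped vial, 27 mm across, 56 mm tall; bystander
- vial_green: Loose capped vial, 27 mm across, 56 mm tall; bystander
- bench_timer: Loose white bench timer 60 x 64 x 20 mm; bystander
- storage_cup: Loose grey plastic cup, 60 mm across, 76 mm tall; bystander behind the work
There are look-alikes about, which are no part of the job. Leave any orange or yellow look-alike of the part that bears white_standard_grip alone.

How it is judged:
By the outcome, as a careful person would: the job done as asked, in the order asked, and still so for the second after the job is handed in, while the arm keeps its last pose, push and grip.
It also fails if it takes over 48 s, if anything falls off the work surface, if the arm or the gripper's body presses on something with over 40 N, if the wrist force passes 120 N, or if a joint passes its speed limit or range.

## Working session

There is one attempt and no reset: what is moved stays moved. The work goes in short steps, Python scripts to look and compute and a tool call to move; the robot and the scene stay as the last step left them, time stands still between calls to the robot, and variables do not carry over. Pictures are saved under pics/ and viewed, at most 10 in all, crops included, and the job is handed in when it is done.

Besides the shell and the picture viewer there is one more tool, called after "Request:" by a JSON object that holds its "method" and its "body". servo_tool: Moves the arm, as the interface text tells. Its arguments: {"type":"object","properties":{"commands":{"type":"array","items":{"type":"array","items":{"type":"array","items":{"type":"number"}}}}},"required":["commands"]}

```bash
mkdir -p pics; ls; cat > h.py <<'E'
import numpy as np, cv2
from station import r
def snap(n,f=None):
    c=r.capture(n); cv2.imwrite(f'pics/{f or n}.png',c['pixels'][:,:,::-1]); np.savez(f'pics/{f or n}.npz',K=c['camera_matrix'],R=c['R'],t=c['t']); return c
def ray(f,u,v):
    d=np.load(f'pics/{f}.npz'); K,R,t=d['K'],np.array(d['R']),d['t']
    return -R.T@t, R.T@np.linalg.solve(K,[u,v,1.])
def onz(f,u,v,z):
    o,d=ray(f,u,v); return o+d*(z-o[2])/d[2]
def tri(*obs):
    A=0;b=0
    for f,u,v in obs:
        o,d=ray(f,u,v); d=d/np.linalg.norm(d); P=np.eye(3)-np.outer(d,d); A=A+P; b=b+P@o
    return np.linalg.solve(A,b)
def proj(f,X):
    d=np.load(f'pics/{f}.npz'); p=d['K']@(d['R']@X+d['t']); return p[:2]/p[2]
E
python3 - <<'E'
from h import *
snap('scene');snap('top')
s=r.sense(); print(s['time_s'],s['ee_rot'],s['tcp_pos'])
E
```

```text
pics
0.1 [[ 9.59953941e-01 -2.80157506e-01 -4.50966514e-04]
 [-2.80157848e-01 -9.59952003e-01 -1.93168526e-03]
 [ 1.08269916e-04  1.98067068e-03 -9.99998033e-01]] [0.17483728 0.59950745 0.2325587 ]
```

View pics/scene.png

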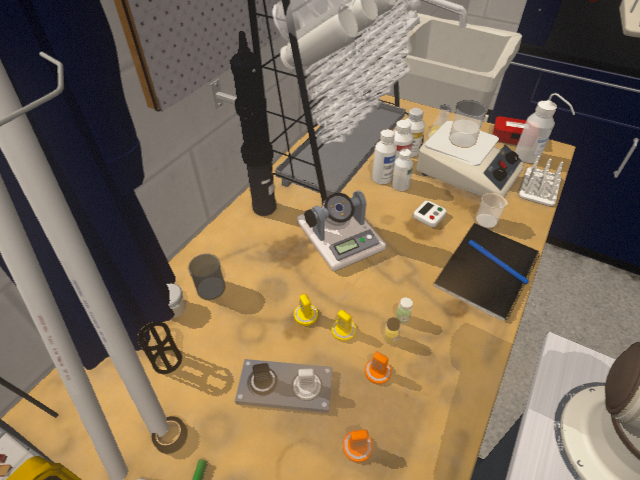

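View pics/top.png

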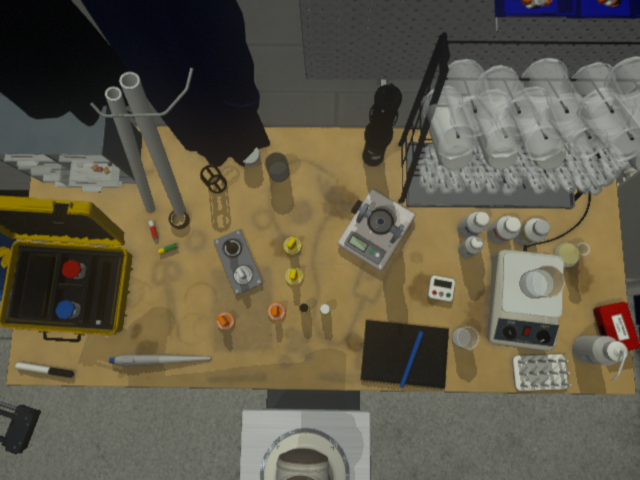

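The scene view shows the white grip at about (307,380), the black one at (262,377) and the reader cup at (340,208). In the top view they are at (243,273), (232,247) and (381,220). I'll enlarge these.

```bash
python3 - <<'E'
import cv2,numpy as np
a=cv2.imread('pics/scene.png');b=cv2.imread('pics/top.png')
f=lambda im,x,y,w,h:cv2.resize(im[y:y+h,x:x+w],(400,300),interpolation=cv2.INTER_CUBIC)
g=np.vstack([np.hstack([f(a,225,335,120,90),f(a,290,180,104,78)]),np.hstack([f(b,190,215,100,75),f(b,325,185,100,75)])])
cv2.imwrite('pics/crop.png',g)
E
python3 -c "
from h import *
for c in [(243,273),(232,247)]: print(onz('top',*c,.064))
print(onz('top',381,220,.084),tri(('top',381,220),('scene',340,208)))"
```

```text
[0.48209426 0.16089305 0.064     ]
[0.54704504 0.19125184 0.064     ]
[ 0.61648157 -0.18006851  0.084     ] [ 0.61481787 -0.18126568  0.07966508]
```

View pics/crop.png

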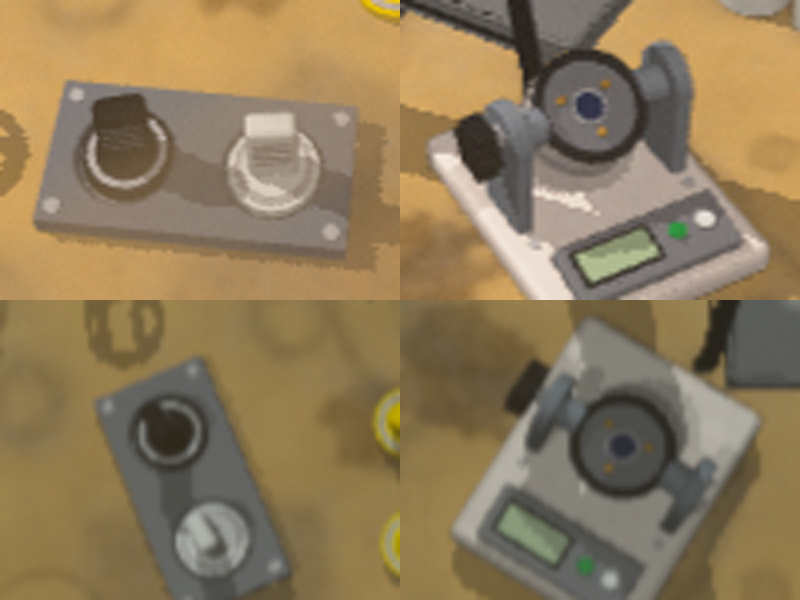

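The crop shows the cup with its three pins facing the front, the white standard in the near well and the black one in the far well. I'll move over the white one.

Request:
{"method": "servo_tool", "body": {"commands": [[[0, 38, 30, 0, 0, 0, 0], [0, 76, 61, 0, 0, 0, 0], [0, 114, 91, 0, 0, 0, 0], [0, 152, 122, 0, 0, 0, 0], [0, 190, 152, 0, 0, 0, 0]]]}}

```text
time_s: 0.6
tcp_pos: [0.3153, 0.3988, 0.2333]
ee_rot: [[0.96, -0.279, -0.0], [-0.279, -0.96, -0.001], [-0.0, 0.001, -1.0]]
wrist_force: [0.5, -0.1, 0.4]
gripper_width: 0.995
gripper_force: 0.0
```

Request:
{"method": "servo_tool", "body": {"commands": [[[0, 38, 30, 0, 0, 0, 0], [0, 76, 61, 0, 0, 0, 0], [0, 114, 91, 0, 0, 0, 0], [0, 152, 122, 0, 0, 0, 0], [0, 190, 152, 0, 0, 0, 0]]]}}

```text
time_s: 1.1
tcp_pos: [0.4552, 0.1998, 0.2334]
ee_rot: [[0.96, -0.28, -0.0], [-0.28, -0.96, -0.0], [-0.0, 0.0, -1.0]]
wrist_force: [0.2, 0.5, 0.1]
gripper_width: 0.996
gripper_force: 0.0
```

Request:
{"method": "servo_tool", "body": {"commands": [[[0, 20, 16, 0, 0, 0, 0], [0, 37, 30, 0, 0, 0, 0], [0, 37, 30, 0, 0, 0, 0], [0, 37, 30, 0, 0, 0, 0], [0, 37, 30, 0, 0, 0, 0]]]}}

```text
time_s: 1.6
tcp_pos: [0.4813, 0.1631, 0.2334]
ee_rot: [[0.96, -0.279, -0.0], [-0.279, -0.96, -0.0], [-0.0, 0.0, -1.0]]
wrist_force: [0.2, 0.3, -0.5]
gripper_width: 1.002
gripper_force: 0.0
```

```bash
python3 - <<'E'
from h import *
snap('wrist','w1')
s=r.sense(); print(s['time_s'],s['ee_rot'],s['tcp_pos'],s['wrist_force'],s['joints'])
E
```

```text
1.65 [[ 9.60347572e-01 -2.78805486e-01 -2.03047272e-04]
 [-2.78805481e-01 -9.60347594e-01  5.45232759e-05]
 [-2.10197347e-04  4.24939650e-06 -9.99999978e-01]] [0.48129235 0.16328927 0.23347789] [ 0.06150513 -0.35429662 -0.62217098] [ 3.70606275e+01  1.06453924e+01 -1.56430716e+01 -1.05997721e-02
 -6.37189373e+01  3.67551411e+01]
```

View pics/w1.png

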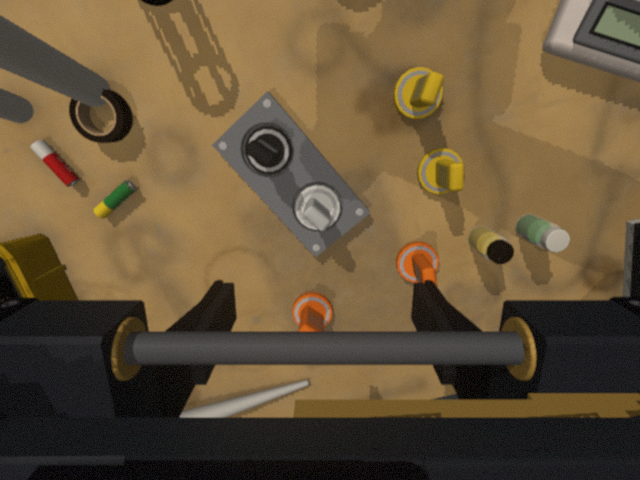

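```bash
python3 - <<'E'
from h import *
a=cv2.imread('pics/w1.png')
cv2.imwrite('pics/c1.png',cv2.resize(a[90:260,210:380],(600,600),interpolation=cv2.INTER_CUBIC))
P=[onz('w1',*p,.013) for p in [(267,103),(222,146),(360,212),(316,247)]]
print(P,np.mean(P,0)); d=(P[2]+P[3]-P[0]-P[1])/2; print(d,np.linalg.norm(d)); u=d/np.linalg.norm(d); print(np.mean(P,0)+u*.038,np.mean(P,0)-u*.038)
E
```

```text
[array([0.59707104, 0.18616318, 0.013     ]), array([0.57161808, 0.2418664 , 0.013     ]), array([0.46880621, 0.12722774, 0.013     ]), array([0.44468307, 0.18232192, 0.013     ])] [0.5205446  0.18439481 0.013     ]
[-1.27599921e-01 -5.92399578e-02  2.77555756e-17] 0.14068088847137292
[0.48607796 0.16839322 0.013     ] [0.55501124 0.2003964  0.013     ]
```

View pics/c1.png

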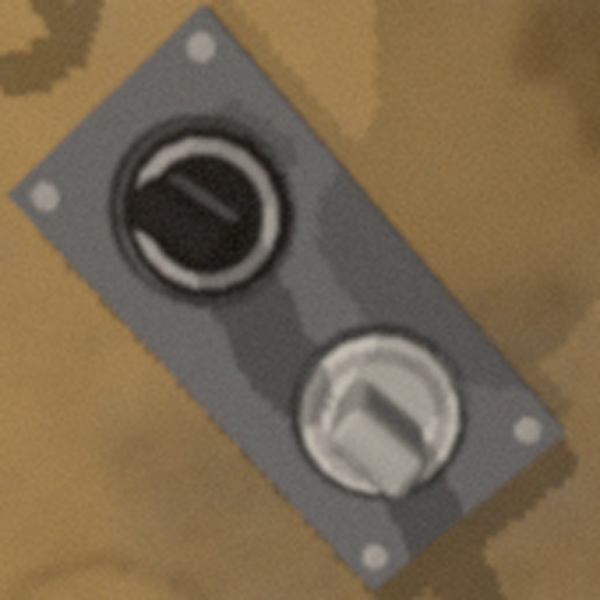

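```bash
python3 - <<'E'
from h import *
k=170/600
g=lambda x,y,z:onz('w1',210+x*k,90+y*k,z)
c=[g(*p,.064) for p in [(360,407),(425,460),(398,497),(332,438)]]
print(np.round(c,4),np.mean(c,0)); d=c[1]+c[2]-c[0]-c[3]; print('long',np.degrees(np.arctan2(d[1],d[0])),np.linalg.norm(d)/2, 'wid',np.linalg.norm(c[0]+c[1]-c[2]-c[3])/2)
print('disc',g(381,411,.016), 'cam',ray('w1',0,0)[0])
E
```

```text
[[0.4992 0.1688 0.064 ]
 [0.4813 0.1568 0.064 ]
 [0.4738 0.1662 0.064 ]
 [0.4935 0.178  0.064 ]] [0.48695605 0.16746486 0.064     ]
long -147.58160089707607 0.022319865866493222 wid 0.011439772443165925
disc [0.48728432 0.16754148 0.016     ] cam [0.56013755 0.14045724 0.38480377]
```

Request:
{"method": "servo_tool", "body": {"commands": [[[0.5, 1, -2, 25, 0, 0, -0.145], [0.5, 2, -3, 55, 0, 0, -0.29], [0.5, 3, -5, 85, 0, 0, -0.435], [0.5, 4, -6, 110, 0, 0, -0.58], [0.5, 4, -6, 120, 0, 0, -0.725]]]}}

```text
time_s: 2.15
tcp_pos: [0.4855, 0.1675, 0.111]
ee_rot: [[0.901, 0.434, -0.004], [0.434, -0.901, -0.002], [-0.005, 0.0, -1.0]]
wrist_force: [-0.4, -0.1, -0.0]
gripper_width: 0.626
gripper_force: 0.0
```

Request:
{"method": "servo_tool", "body": {"commands": [[[0.5, 0, 0, 0, 0, 0, -0.115], [0.5, 0, 0, 0, 0, 0, -0.115], [0.5, 0, 0, 0, 0, 0, -0.115], [0.5, 0, 0, 0, 0, 0, -0.115], [0.5, 0, 0, 0, 0, 0, -0.115]]]}}

```text
time_s: 2.65
tcp_pos: [0.4874, 0.1675, 0.114]
ee_rot: [[0.85, 0.527, 0.001], [0.527, -0.85, 0.001], [0.001, -0.0, -1.0]]
wrist_force: [-0.1, 0.1, 0.3]
gripper_width: 0.508
gripper_force: 0.0
```

```bash
python3 - <<'E'
from h import *
c=snap('wrist','w2')
s=r.sense(); print(s['time_s'],s['ee_rot'],s['tcp_pos'],s['wrist_force'],s['joints'])
print(proj('w2',s['tcp_pos']),proj('w2',np.array([.487,.168,.064])),proj('w2',np.array([.487,.168,.016])))
E
```

```text
2.7 [[ 8.49588567e-01  5.27445651e-01  5.93059096e-04]
 [ 5.27445424e-01 -8.49588766e-01  5.03159365e-04]
 [ 7.69245564e-04 -1.14672138e-04 -9.99999698e-01]] [0.48736071 0.16744187 0.11389849] [-0.55373517 -0.43162643 -0.09614085] [ 3.70246565e+01  1.86056590e+01 -2.41981743e+01 -3.48506856e-03
 -4.71516785e+01  8.48107399e+01]
[322.42151168 312.71284851] [321.52918952 272.1565044 ] [321.86252561 247.04118748]
```

View pics/w2.png

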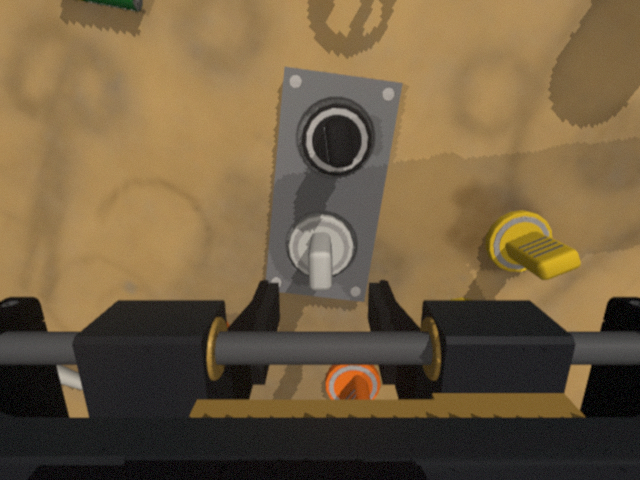

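The grip stands centred and square between the fingers, with its top near (320,270). Next: descend, close and lift.

Request:
{"method": "servo_tool", "body": {"commands": [[[0.5, 0, 0, 30, 0, 0, 0], [0.5, 0, 0, 55, 0, 0, 0], [0.5, 0, 0, 75, 0, 0, 0], [0.5, 0, 0, 82, 0, 0, 0], [0.5, 0, 0, 82, 0, 0, 0]]]}}

```text
time_s: 3.2
tcp_pos: [0.487, 0.1669, 0.0309]
ee_rot: [[0.849, 0.528, -0.001], [0.528, -0.849, -0.001], [-0.002, 0.0, -1.0]]
wrist_force: [-0.0, -0.1, -0.5]
gripper_width: 0.503
gripper_force: 0.0
```

Request:
{"method": "servo_tool", "body": {"commands": [[[1, 0, 0, 0, 0, 0, 0], [1, 0, 0, 0, 0, 0, 0], [1, 0, 0, 0, 0, 0, 0], [1, 0, 0, 0, 0, 0, 0], [1, 0, 0, 0, 0, 0, 0]]]}}

```text
time_s: 3.7
tcp_pos: [0.4875, 0.1675, 0.0321]
ee_rot: [[0.849, 0.528, 0.001], [0.528, -0.849, 0.001], [0.001, -0.0, -1.0]]
wrist_force: [-0.6, 0.8, 2.8]
gripper_width: 0.16
gripper_force: 30.0
```

Request:
{"method": "servo_tool", "body": {"commands": [[[1, 0, 0, -5, 0, 0, 0], [1, 0, 0, -15, 0, 0, 0], [1, 0, 0, -40, 0, 0, 0], [1, 0, 0, -75, 0, 0, 0], [1, 0, 0, -120, 0, 0, 0]]]}}

```text
time_s: 4.2
tcp_pos: [0.4861, 0.1664, 0.1521]
ee_rot: [[0.849, 0.528, -0.003], [0.528, -0.849, -0.002], [-0.004, -0.0, -1.0]]
wrist_force: [1.7, -0.3, -0.9]
gripper_width: 0.163
gripper_force: 30.0
```

```bash
python3 - <<'E'
from h import *
a=cv2.imread('pics/scene.png');b=cv2.imread('pics/top.png')
f=lambda im,x,y,w,h:cv2.resize(im[y:y+h,x:x+w],(400,600),interpolation=cv2.INTER_CUBIC)
cv2.imwrite('pics/c3.png',np.hstack([f(a,308,180,60,90),f(b,350,185,60,90)]))
s=r.sense(); print(s['time_s'],s['ee_rot'],s['tcp_pos'],s['wrist_force'],s['gripper_width'])
E
```

```text
4.2 [[ 8.49407747e-01  5.27726964e-01 -3.27597480e-03]
 [ 5.27723064e-01 -8.49414064e-01 -2.02869299e-03]
 [-3.85325506e-03 -5.61991908e-06 -9.99992576e-01]] [0.4860914  0.166445   0.15205411] [ 1.72330503 -0.26234165 -0.86524956] 0.16295068244084618
```

View pics/c3.png

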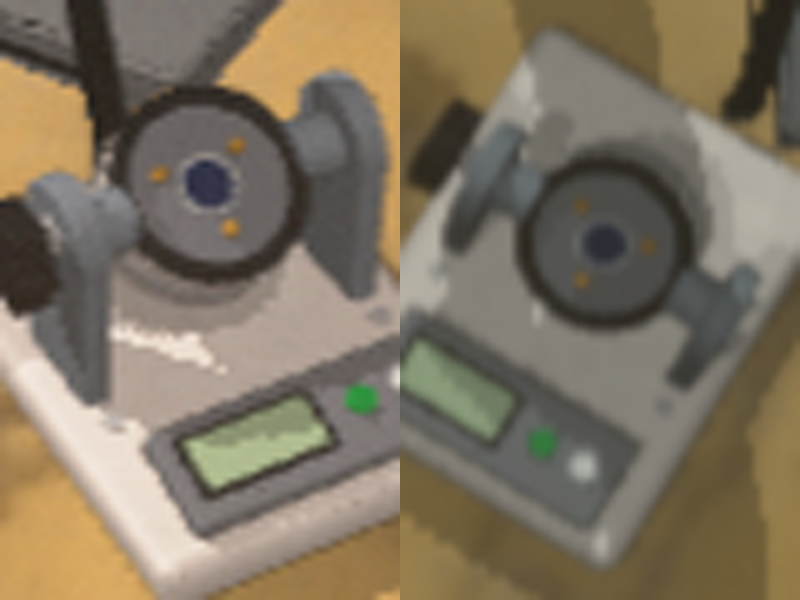

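Grasped: the opening is 14 mm. The crop shows the pins: front pin scene (231,228), top (581,281); left scene (161,175), top (581,207); right scene (237,145), top (648,246). I'll fit the seat pose from these.

```bash
cat > fit.py <<'E'
from h import *
from scipy.optimize import least_squares
L=np.array([[-.0165,0,.004],[.008,-.014,.004],[.008,.014,.004],[0,0,0]])
def seatR(yaw,th):
    x=np.array([np.cos(yaw),np.sin(yaw),0]);y=np.array([-x[1],x[0],0]);z=np.array([0,0,1.])
    n=z*np.cos(th)-x*np.sin(th)
    return np.c_[np.cross(y,n),y,n]
def fit(obs,fixz=True):
    # obs: view -> 4 pixel pts (pin0, pin1 right, pin2 left, centre)
    def f(p):
        X=np.array([p[0],p[1],.084])+L@seatR(p[2],p[3]).T
        e=[]
        for i,(v,q) in enumerate(obs.items()):
            o=p[4+2*i:6+2*i]
            for k in range(4):
                e+=list(proj(v,X[k])-q[k]-o)
            e+=list(np.array(o)*.3)
        return np.array(e)
    s=least_squares(f,[.615,-.181,np.radians(-27),.4]+[0]*2*len(obs))
    J=np.linalg.inv(s.jac.T@s.jac)
    p=s.x; print('xy',p[:2],'yaw,th',np.degrees(p[2:4]),'off',p[4:].round(2),'cost',s.cost,'sd(0.5px) th,yaw',np.degrees(.5*np.sqrt(J[3,3])),np.degrees(.5*np.sqrt(J[2,2])))
    return p
E
python3 - <<'E'
from fit import *
S=lambda a:np.array(a)*.15+[308,180]
T=lambda a:np.array(a)*.15+[350,185]
o={'scene':[S(p) for p in [(231,228),(237,145),(161,175),(208,183)]],'top':[T(p) for p in [(181,281),(248,246),(181,207),(205,243)]]}
fit(o);fit({'scene':o['scene']});fit({'top':o['top']})
E
```

```text
xy [ 0.612836   -0.17846449] yaw,th [-31.0626821   30.93095483] off [ 0.08 -0.52 -0.42  0.13] cost 0.20487597499510146 sd(0.5px) th,yaw 5.878170322147188 2.060712291339048
xy [ 0.61234422 -0.17696305] yaw,th [-30.46916817  33.63754923] off [-0.02  0.02] cost 0.11935944300341896 sd(0.5px) th,yaw 8.656984348875246 3.5551545506416757
xy [ 0.61295989 -0.17942401] yaw,th [-30.94865946  26.12004664] off [0.01 0.01] cost 0.02729665854842711 sd(0.5px) th,yaw 12.402393503917176 2.678922081509386
```

Request:
{"method": "servo_tool", "body": {"commands": [[[1, -14, 45, 0, 0, 0, 0.145], [1, -28, 90, 0, 0, 0, 0.29], [1, -42, 134, 0, 0, 0, 0.435], [1, -56, 179, 0, 0, 0, 0.58], [1, -70, 224, 0, 0, 0, 0.725]]]}}

```text
time_s: 4.7
tcp_pos: [0.5462, -0.0617, 0.1526]
ee_rot: [[0.985, -0.173, 0.001], [-0.173, -0.985, 0.0], [0.001, -0.0, -1.0]]
wrist_force: [1.1, 1.0, -1.3]
gripper_width: 0.156
gripper_force: 30.0
```

Request:
{"method": "servo_tool", "body": {"commands": [[[1, 15, 35, 0, 0, 0, 0.14], [1, 28, 65, 0, 0, 0, 0.27], [1, 38, 85, 0, 0, 0, 0.362], [1, 38, 85, 0, 0, 0, 0.362], [1, 38, 85, 0, 0, 0, 0.362]]]}}

```text
time_s: 5.2
tcp_pos: [0.5689, -0.1504, 0.1518]
ee_rot: [[0.862, -0.506, -0.0], [-0.506, -0.862, 0.0], [-0.0, -0.0, -1.0]]
wrist_force: [-0.1, 0.5, -1.2]
gripper_width: 0.155
gripper_force: 30.0
```

```bash
python3 - <<'E'
from h import *
c=snap('wrist','w3')
s=r.sense(); print(s['time_s'],s['ee_rot'],s['tcp_pos'],s['wrist_force'],s['moment'],s['joints'])
p=proj('w3',np.array([.613,-.1785,.084])); print(p,ray('w3',0,0)[0])
x,y=(p-[80,60]).astype(int); y=max(y,0); print(x,y)
cv2.imwrite('pics/c4.png',cv2.resize(cv2.imread('pics/w3.png')[y:y+120,x:x+160],(800,600),interpolation=cv2.INTER_CUBIC))
E
```

```text
5.25 [[ 8.62834553e-01 -5.05486392e-01 -2.03829411e-04]
 [-5.05486336e-01 -8.62834568e-01  2.69538772e-04]
 [-3.12119243e-04 -1.29534384e-04 -9.99999943e-01]] [ 0.56889482 -0.1498151   0.15178048] [-0.27720757 -0.51562806 -0.23375073] [ 0.07000159 -0.01440989  0.0539132 ] [ 9.99843399e-01  2.24979284e+01 -1.13962426e+01 -1.88451531e-02
 -5.61172377e+01  5.86470197e+01]
[327.4402129  179.58472389] [ 0.63977617 -0.19154501  0.30318753]
247 119
```

View pics/c4.png

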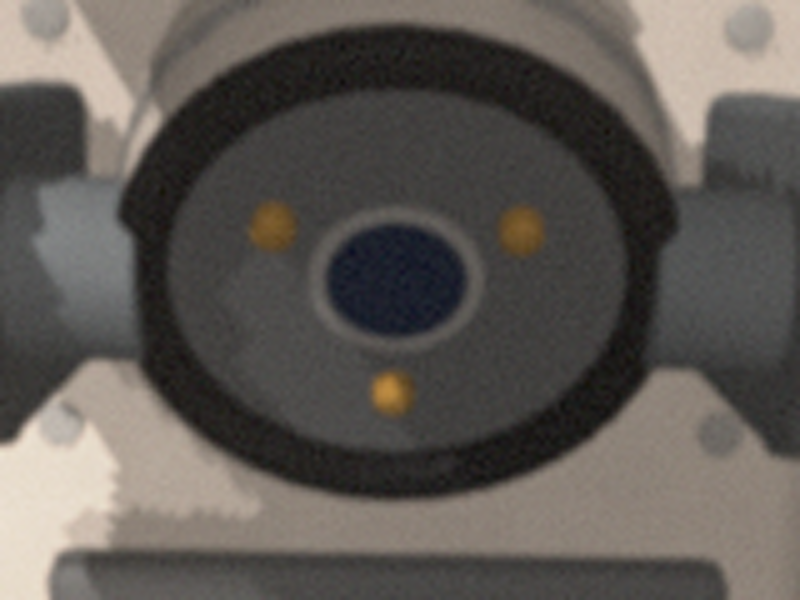

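The crop shows the front pin at (392,394), the right pin at (522,231), the left pin at (274,227) and the seat centre at (397,280). The floor's left/right/bottom edges are at 168/628/452, the inner rim top at 88 and the outer rim at 25 and 497.

```bash
cat > f2.py <<'E'
from fit import *
c=lambda x,o:(x+.5)/5-.5+o
# local pt, u or None, v or None, weight
O=[((-.0165,0,.004),392,394,1),((.008,-.014,.004),522,231,1),((.008,.014,.004),274,227,1),((0,0,0),397,280,1),
((-.027,0,0),None,452,1),((0,.027,0),168,None,1),((0,-.027,0),628,None,1),
((.027,0,.005),None,88,1),((.034,0,.005),None,25,1),((-.034,0,.005),None,497,1)]
def run(use,verbose=1):
    def f(p):
        R=seatR(p[2],p[3]);e=[]
        for i in use:
            l,u,v,w=O[i];q=proj('w3',np.array([p[0],p[1],p[4]])+R@l)
            if u is not None:e.append(q[0]-c(u,247))
            if v is not None:e.append(q[1]-c(v,119))
        return np.r_[e,(p[4]-.084)/.001]
    s=least_squares(f,[.613,-.1785,-.53,.45,.084],x_scale=[.01,.01,.1,.1,.01])
    print(np.r_[s.x[:2],np.degrees(s.x[2:4]),s.x[4]].round(4),s.cost.round(3),s.fun.round(2))
    return s.x
run([0,1,2,3]);run(range(3,10));p=run(range(10))
E
python3 f2.py
```

```text
[  0.6171  -0.1798 -31.592   27.9053   0.084 ] 3.162 [ 0.22  1.11 -0.43  0.61  0.34  0.34 -0.12 -2.06 -0.  ]
[  0.6169  -0.1798 -29.9129  28.6154   0.0842] 6.783 [ 0.12 -1.74 -1.63  0.65 -0.77  0.16  0.61  2.53  0.21]
[  0.6171  -0.1799 -31.5652  28.7309   0.0842] 8.184 [ 0.34  0.89 -0.28  0.7   0.42  0.46 -0.01 -2.14 -2.05  0.47 -0.94 -0.23
  0.23  2.11  0.21]
```

```bash
cat > f3.py <<'E'
from fit import *
c=lambda x,o:(x+.5)/5-.5+o
def f(p,full=0):
    R=seatR(p[2],p[3]);h,r1,r2=p[5:8];e=[]
    def a(l,u,v):
        q=proj('w3',np.array([p[0],p[1],p[4]])+R@np.array(l))
        if u is not None:e.append(q[0]-c(u,247))
        if v is not None:e.append(q[1]-c(v,119))
    a((-.0165,0,h),392,394);a((.008,-.014,h),522,231);a((.008,.014,h),274,227)
    for rr,u0,u1,v0,v1 in [(r1,308,484,206,354),(r2,327,467,224,337),(.027,168,628,None,452)]:
        a((0,rr,0),u0,None);a((0,-rr,0),u1,None);a((-rr,0,0),None,v1)
        if v0: a((rr,0,0),None,v0)
    return np.r_[e,(p[4]-.084)/.001,(h-.0033)/.0005]
s=least_squares(f,[.613,-.1785,-.53,.45,.084,.0033,.01,.008],x_scale=[.01,.01,.1,.1,.01,.001,.01,.01],loss='soft_l1')
J=np.linalg.inv(s.jac.T@s.jac)
print(s.x.round(4),np.degrees(s.x[2:4]),np.degrees(.5*np.sqrt(np.diag(J)[2:4])),s.cost,s.fun.round(2))
for v in('scene','top'):print(v,proj(v,[s.x[0],s.x[1],.084]))
E
python3 f3.py
```

```text
[ 0.6161 -0.1793 -0.5522  0.4899  0.0843  0.0022  0.0105  0.0083] [-31.63673287  28.06812839] [0.79011957 0.97596975] 4.058123513920968 [ 0.26  1.1  -0.51  0.89  0.55  0.59  0.09  0.14 -0.77 -0.54  0.07 -0.24
 -0.33 -0.8   0.44 -1.07  0.05  0.32 -2.17]
scene [337.8841982  206.53014021]
top [380.67822911 220.13275578]
```

Request:
{"method": "servo_tool", "body": {"commands": [[[1, 5, 0, 0, 0, 0.12, 0.01], [1, 12, 0, 5, 0, 0.25, 0.02], [1, 22, 1, 12, 0, 0.37, 0.02], [1, 31, 1.4, 24, 0, 0.49, 0.02], [1, 31, 1.4, 24, 0, 0.49, 0.02]]]}}

```text
time_s: 5.75
tcp_pos: [0.6078, -0.1999, 0.1604]
ee_rot: [[0.755, -0.552, 0.353], [-0.478, -0.833, -0.28], [0.449, 0.043, -0.893]]
wrist_force: [0.9, -1.4, 0.6]
gripper_width: 0.16
gripper_force: 30.0
```

```bash
cat > st.py <<'E'
from h import *
s=r.sense();R=np.array(s['ee_rot']);p=s['tcp_pos'];seat=np.array([.615,-.179,.084])
z=R[:,2];d=(p+.0251*z)-seat
print(s['time_s'],'tilt',np.degrees(np.arccos(-z[2])),'az z',np.degrees(np.arctan2(z[1],z[0])),'face-seat in tool',(R.T@d*1e3).round(2),'F tool',(R.T@s['wrist_force']).round(2),'M tool',(R.T@s['moment']).round(3),'w',s['gripper_width'],s['joints'].round(1) if hasattr(s['joints'],'round') else s['joints'])
E
python3 - <<'E'
from h import *
c=snap('wrist','w4')
exec(open('st.py').read())
cv2.imwrite('pics/c5.png',cv2.imread('pics/w4.png')[60:420,100:540])
E
```

```text
5.8 tilt 26.89714589554817 az z -38.60613095929089 face-seat in tool [ 39.2   25.38 -39.5 ] F tool [-1.49  1.1   0.89] M tool [ 0.07  -1.024  0.029] w 0.15895477540264472 [ -2.4  17.  -38.8  53.3 -19.4  11.1]
```

View pics/c5.png

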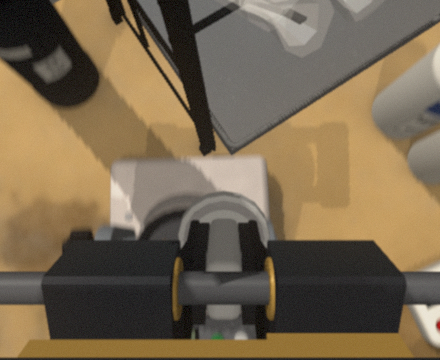

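The wrist picture shows the standard still held, but off to the right of the seat. The wrist joints lagged, so I'll let it settle and then recompute.

Request:
{"method": "servo_tool", "body": {"commands": [[[1, 0, 0, -5, 0, 0, 0], [1, 0, 0, -5, 0, 0, 0], [1, 0, 0, -5, 0, 0, 0], [1, 0, 0, -5, 0, 0, 0], [1, 0, 0, -5, 0, 0, 0]]]}}

```text
time_s: 6.3
tcp_pos: [0.6063, -0.2001, 0.1643]
ee_rot: [[0.754, -0.555, 0.351], [-0.481, -0.831, -0.28], [0.447, 0.042, -0.894]]
wrist_force: [0.1, 0.6, -0.2]
gripper_width: 0.158
gripper_force: 30.0
```

```bash
cat >> st.py <<'E'
from scipy.spatial.transform import Rotation as Ro
import sys
def goal(th,h,yaw=-31.6):
    y=np.radians(yaw);t=np.radians(th);xr=np.array([np.cos(y),np.sin(y),0]);n=np.array([0,0,np.cos(t)])-xr*np.sin(t)
    D=np.c_[np.cross(np.cross(-n,xr),-n)*1.,np.zeros(3),-n];D[:,0]/=np.linalg.norm(D[:,0]);D[:,1]=np.cross(-n,D[:,0])
    P=seat+n*(.0251+h)
    print('shift mm',(R.T@(P-p)*1e3).round(1),'rotvec',Ro.from_matrix(R.T@D).as_rotvec().round(3))
E
python3 - <<'E'
exec(open('st.py').read())
goal(28,.025)
E
```

```text
6.3 tilt 26.66436330533698 az z -38.59252298759437 face-seat in tool [ 39.5   25.72 -43.81] F tool [-0.3  -0.53  0.06] M tool [ 0.091 -1.061  0.01 ] w 0.15766489953418822 [ -1.8  16.7 -38.1  50.4 -20.4  13. ]
shift mm [-40.8 -23.   18.9] rotvec [ 0.055  0.026 -0.014]
```

Request:
{"method": "servo_tool", "body": {"commands": [[[1, -10, -6, 0, 0.014, 0.006, 0], [1, -20, -12, 0, 0.028, 0.013, -0.01], [1, -30, -18, 4, 0.04, 0.02, -0.01], [1, -41, -23, 10, 0.055, 0.026, -0.014], [1, -41, -23, 14, 0.055, 0.026, -0.014]]]}}

```text
time_s: 6.8
tcp_pos: [0.5923, -0.1648, 0.1327]
ee_rot: [[0.753, -0.524, 0.397], [-0.462, -0.852, -0.247], [0.468, 0.002, -0.884]]
wrist_force: [1.3, 5.0, -1.6]
gripper_width: 0.159
gripper_force: 30.0
```

Request:
{"method": "servo_tool", "body": {"commands": [[[1, 0, 0, 0.1, 0, 0, 0], [1, 0, 0, 0.1, 0, 0, 0], [1, 0, 0, 0.1, 0, 0, 0], [1, 0, 0, 0.1, 0, 0, 0], [1, 0, 0, 0.1, 0, 0, 0]]]}}

```text
time_s: 7.3
tcp_pos: [0.5936, -0.1648, 0.1338]
ee_rot: [[0.752, -0.525, 0.399], [-0.463, -0.851, -0.247], [0.469, 0.001, -0.883]]
wrist_force: [0.3, -0.4, -0.7]
gripper_width: 0.16
gripper_force: 30.0
```

```bash
python3 - <<'E'
exec(open('st.py').read())
goal(28,.025);goal(28,.012)
E
```

```text
7.3 tilt 27.972776028196765 az z -31.78221193326559 face-seat in tool [  0.7   -0.8  -30.87] F tool [0.06 0.15 0.84] M tool [ 0.044 -1.073  0.026] w 0.1603016005099403 [-11.9  16.  -47.9  93.   -9.2 -20.6]
shift mm [-0.7  0.9  5.9] rotvec [ 0.001  0.    -0.   ]
shift mm [-0.7  0.9 18.9] rotvec [ 0.001  0.    -0.   ]
```

```bash
cat > kin.py <<'E'
from h import *
from scipy.optimize import least_squares
from scipy.spatial.transform import Rotation as Ro
D=[([88.556,22.042,.453,0,-68.411,-14.817],[.1748,.5995,.2326]),
([37.0606,10.6454,-15.643,-.0106,-63.719,36.755],[.48129,.16329,.23348]),
([37.0247,18.6057,-24.198,-.0035,-47.1517,84.81],[.48736,.16744,.1139]),
([.99984,22.4979,-11.3962,-.0188,-56.117,58.647],[.568895,-.149815,.15178]),
([-1.8,16.7,-38.1,50.4,-20.4,13.],[.6063,-.2001,.1643])]
s=r.sense(); D.append((s['joints'],s['tcp_pos'])); RD=s['ee_rot']
def fk(q,k):
    a,L1,L2,e,h0,LT,LY,j10=k
    q1,q2,q3,q4,q5,q6=np.radians(q)
    ph=q2-q3
    fx=np.array([np.cos(ph),0,-np.sin(ph)]);fu=np.array([np.sin(ph),0,np.cos(ph)])
    w=np.array([a+L1*np.sin(q2),0,h0+L1*np.cos(q2)])+L2*fx+e*fu
    B=Ro.from_euler('z',q1+j10)
    F=Ro.from_matrix(np.c_[-fu,np.cross(fx,-fu),fx])  # x=down side, z=forearm
    T=F*Ro.from_euler('z',S4*q4)*Ro.from_euler('y',-q5)*Ro.from_euler('z',S6*q6+np.pi/2*C6)
    return B.apply(w+T.apply([0,0,LT])),(B*T).as_matrix()
S4=1;S6=1;C6=0
def solve():
    f=lambda k:np.concatenate([fk(q,k)[0]-p for q,p in D])*1e3
    return least_squares(f,[0,.4,.4,0,.2,.2,0,0],x_scale=.1)
E
python3 - <<'E'
import kin; from kin import *
for s4 in(1,-1):
    kin.S4=s4; o=solve(); print(s4,o.x.round(4),o.cost,o.fun.round(1))
    for s6 in(1,-1):
        kin.S6=s6; R=fk(D[-1][0],o.x)[1]; print(R.T.round(2)[2],RD[:,2].round(2)); print(s6,(R.T@RD).round(2))
E
```

```text
1 [ 0.1781  0.5114  0.2525  0.0221  0.1602  0.3451  0.     -0.2924] 9716.023150470215 [ 16.6 -17.2 -15.8  -4.2  13.2  -7.8  20.9  20.3  30.5   4.4 -12.   13.4
   3.9  93.1 -16.4 -38.8 -75.9  -3.9]
[ 0.46 -0.07 -0.88] [ 0.4  -0.25 -0.88]
1 [[-0.34 -0.92 -0.18]
 [ 0.94 -0.34 -0.03]
 [-0.03 -0.18  0.98]]
[ 0.46 -0.07 -0.88] [ 0.4  -0.25 -0.88]
-1 [[ 0.36 -0.92 -0.16]
 [ 0.93  0.35  0.1 ]
 [-0.03 -0.18  0.98]]
-1 [ 0.2646  0.4711  0.1273  0.0942 -0.1284  0.1422  0.     -0.2287] 15159.65036537906 [ -25.5  -24.2  -25.7  -17.6   42.8  -12.9   35.9   64.7   44.7   20.7
   23.4   20.1  -35.     8.5  -18.3  -61.5 -108.6   -7.9]
[ 0.33 -0.33 -0.88] [ 0.4  -0.25 -0.88]
1 [[ 0.49  0.86 -0.09]
 [-0.87  0.49 -0.06]
 [-0.01  0.11  0.99]]
[ 0.33 -0.33 -0.88] [ 0.4  -0.25 -0.88]
-1 [[-0.2   0.97 -0.11]
 [-0.98 -0.2   0.01]
 [-0.01  0.11  0.99]]
```

```bash
sed -i 's/h0+L1\*np.cos(q2)\])+L2/h0+L1*np.cos(q2)])+np.array([0,LY,0])+L2/' kin.py
python3 - <<'E'
import kin; from kin import *
for s4 in(1,-1):
    kin.S4=s4; o=solve(); print(s4,o.x.round(4),o.cost,o.fun.round(1))
    for s6 in(1,-1):
        kin.S6=s6; R=fk(D[-1][0],o.x)[1]; print(s6,(R.T@RD).round(2).tolist())
E
```

```text
1 [ 0.1684  0.5016  0.2699  0.008   0.1989  0.3535  0.0713 -0.4167] 9655.337155915542 [ 21.9 -17.  -14.1  -4.3  21.6  -7.5  14.7  23.   29.3   1.3 -13.5  13.2
   7.9  89.3 -16.9 -41.6 -76.   -3.9]
1 [[-0.24, -0.96, -0.13], [0.97, -0.24, -0.02], [-0.02, -0.13, 0.99]]
-1 [[0.46, -0.88, -0.11], [0.89, 0.46, 0.07], [-0.02, -0.13, 0.99]]
-1 [-0.0648  0.3482  0.1783  0.0795  0.2034  0.321  -0.4927  0.8469] 9534.726011520019 [-30.4 -61.1 -19.2  24.8  -7.2 -16.6  21.7  25.   35.6 -25.   28.4  18.8
  33.3  34.9 -14.3 -10.3 -79.3  -4.5]
1 [[0.98, 0.06, 0.17], [-0.12, 0.93, 0.34], [-0.14, -0.35, 0.93]]
-1 [[0.66, 0.66, 0.35], [-0.74, 0.66, 0.14], [-0.14, -0.35, 0.93]]
```

```bash
sed -i 's/np.array(\[0,LY,0\])+L2/L2/; s/B.apply(w+T.apply/B.apply(w+(F*Ro.from_euler("z",S4*q4)).apply([0,LY,0])+T.apply/' kin.py
python3 - <<'E'
import kin; from kin import *
for s4 in(1,-1):
    kin.S4=s4; o=solve(); print(s4,o.x.round(4),o.cost,o.fun.round(1))
    for s6 in(1,-1):
        kin.S6=s6; R=fk(D[-1][0],o.x)[1]; print(s6,(R.T@RD).round(2).tolist())
E
```

```text
1 [ 0.2162  0.5     0.202   0.0413  0.1114  0.3267 -0.0259 -0.2569] 9295.48357998125 [ 19.  -23.8 -20.4  -1.6   5.8  -9.8  33.4  18.2  37.7   6.  -17.3  16.5
  -0.3  94.7 -18.9 -32.6 -56.8  -5.1]
1 [[-0.37, -0.91, -0.2], [0.93, -0.37, -0.04], [-0.04, -0.2, 0.98]]
-1 [[0.33, -0.93, -0.17], [0.94, 0.32, 0.1], [-0.04, -0.2, 0.98]]
-1 [ 1.600e-03  5.643e-01  4.199e-01  1.000e-04  1.588e-01  2.945e-01
 -1.597e-01 -2.000e-04] 0.3680722906873723 [ 0.1  0.2  0.5 -0.1 -0.  -0.4  0.1  0.1  0.1 -0.1  0.  -0.1 -0.2  0.
 -0.3  0.2  0.   0.3]
1 [[0.66, 0.75, -0.0], [-0.75, 0.66, -0.0], [-0.0, 0.0, 1.0]]
-1 [[-0.0, 1.0, -0.0], [-1.0, -0.0, -0.0], [-0.0, 0.0, 1.0]]
```

```bash
sed -i 's/^S4=1;S6=1;C6=0/S4=-1;S6=-1;C6=1/' kin.py; cat > ik.py <<'E'
from kin import *
k=solve().x
print('orient',(fk(D[-1][0],k)[1].T@RD).round(2).tolist())
seat=np.array([.615,-.179,.084]);lo=np.array([-179.8,-69.3,-61.27,-181.25,-171.15,-177.46]);hi=np.array([179.8,118,80.66,117.63,-9.14,177.46])
def pose(th,h,yaw=-31.6,spin=0):
    y,t=np.radians([yaw,th]);X=np.array([np.cos(y),np.sin(y),0]);n=np.array([0,0,np.cos(t)])-X*np.sin(t);Y=np.cross(-n,X);Y/=np.linalg.norm(Y);
    return seat+n*(.0251+h),np.c_[np.cross(Y,-n),Y,-n]@Ro.from_euler('z',spin,degrees=True).as_matrix()
def ik(P,R,q0):
    f=lambda q:np.r_[(fk(q,k)[0]-P)*1e3,Ro.from_matrix(R.T@fk(q,k)[1]).as_rotvec()*300]
    s=least_squares(f,np.clip(q0,lo+.01,hi-.01),bounds=(lo,hi),x_scale=30);return s.x,s.cost
if __name__=='__main__':
  for th in(26,28,30):
    q=np.array(D[-1][0])
    for h in(.03,.02,.01,0):
        q,c=ik(*pose(th,h),q); print(th,h,q.round(1),round(c,3))
  rng=np.random.default_rng(0);sol=set()
  for spin in(0,90,180,-90):
   for i in range(25):
    q,c=ik(*pose(28,0,spin=spin),rng.uniform([-90,-20,-61,-180,-120,-177],[90,90,60,117,-10,177]))
    if c<1e-4: sol.add((spin,)+tuple(q.round(0)))
  for s in sorted(sol):print(s)
E
python3 ik.py
```

```text
orient [[-1.0, -0.0, -0.0], [0.0, -1.0, 0.0], [-0.0, 0.0, 1.0]]
26 0.03 [  -3.    16.8  -44.2   62.   -13.4 -177.5] 5.563
26 0.02 [  -3.5   17.8  -43.8   62.4  -12.9 -177.5] 19.219
26 0.01 [  -4.    18.9  -43.4   62.7  -12.4 -177.5] 40.691
26 0 [  -4.4   20.   -43.    63.1  -11.9 -177.5] 69.579
28 0.03 [  -3.1   16.4  -44.3   62.3  -13.4 -177.5] 89.126
28 0.02 [  -3.6   17.5  -43.9   62.7  -12.9 -177.5] 130.076
28 0.01 [  -4.1   18.6  -43.4   63.   -12.4 -177.5] 177.882
28 0 [  -4.5   19.7  -43.    63.4  -12.  -177.5] 232.1
30 0.03 [  -3.1   16.1  -44.4   62.7  -13.4 -177.5] 273.265
30 0.02 [  -3.7   17.2  -43.9   63.   -12.9 -177.5] 339.759
30 0.01 [  -4.1   18.3  -43.5   63.4  -12.4 -177.5] 412.092
30 0 [  -4.6   19.4  -43.    63.7  -12.  -177.5] 489.783
```

Sign flip needed on the j6 offset.

```bash
sed -i 's/^S4=-1;S6=-1;C6=1/S4=-1;S6=-1;C6=-1/' kin.py; python3 ik.py
```

```text
orient [[1.0, 0.0, 0.0], [-0.0, 1.0, -0.0], [-0.0, 0.0, 1.0]]
26 0.03 [ -5.1  16.6 -45.6  69.7 -12.   -3.4] 0.0
26 0.02 [ -8.   17.5 -46.3  78.3 -10.3  -9.6] 0.0
26 0.01 [-10.5  18.6 -46.4  86.   -9.1 -15.1] 0.252
26 0 [-11.2  19.7 -46.   88.3  -9.1 -16.8] 6.673
28 0.03 [-12.1  16.1 -48.   93.4  -9.1 -20.8] 0.521
28 0.02 [-12.9  17.2 -47.6  96.3  -9.1 -23. ] 7.168
28 0.01 [-14.   18.3 -47.1  99.9  -9.1 -25.8] 19.867
28 0 [-15.3  19.5 -46.6 104.4  -9.1 -29.2] 36.223
30 0.03 [-15.8  15.9 -48.4 107.5  -9.1 -31.7] 17.005
30 0.02 [-17.1  17.1 -47.8 112.1  -9.1 -35.1] 30.336
30 0.01 [-18.5  18.4 -47.1 117.1  -9.1 -38.9] 43.881
30 0 [-18.7  19.5 -46.5 117.6  -9.1 -39.3] 60.1
```

```bash
cat > ik2.py <<'E'
from ik import *
rng=np.random.default_rng(1)
for spin in(0,45,90,135,180,-135,-90,-45):
  best={}
  for i in range(40):
    q,c=ik(*pose(28,0,spin=spin),rng.uniform([-60,0,-61,-180,-90,-170],[60,60,40,117,-10,170]))
    if c<.02: best[tuple(q.round(0))]=round(c,4)
  print(spin,list(best.items())[:4])
E
timeout 500 python3 ik2.py
```

```text
orient [[1.0, 0.0, 0.0], [-0.0, 1.0, -0.0], [-0.0, 0.0, 1.0]]
0 []
45 []
90 []
135 []
180 []
-135 []
-90 []
-45 []
```

The arm can't reach 28° with this grasp, because j5 hits its limit. I'll put the standard back and grip it again with the tool leaned about the pinch axis, so less tool tilt is needed at the reader. Checking that first.

```bash
cat > plan.py <<'E'
from ik import *
def tp(G,yaw,tilt):  # tool pose: grasp point G, tool z leaning toward +toolx by tilt
    R=(Ro.from_euler('z',yaw,degrees=True)*Ro.from_matrix(np.diag([1,-1,-1]))*Ro.from_euler('y',tilt,degrees=True)).as_matrix()
    return G+.008*R[:,2],R
def seatG(th,h,yaw=-31.6,off=.033):
    y,t=np.radians([yaw,th]);n=np.array([-np.sin(t)*np.cos(y),-np.sin(t)*np.sin(y),np.cos(t)]);return seat+n*(off+h)
standG=np.array([.4875,.1675,.0401])
def rem(P,R):
    s=r.sense();A=np.array(s['ee_rot']);print('t',s['time_s'],'shift',(A.T@(P-s['tcp_pos'])*1e3).round(1),'rot',Ro.from_matrix(A.T@R).as_rotvec().round(3),'F',(A.T@s['wrist_force']).round(1),'j',np.round(s['joints'],1))
E
python3 - <<'E'
from plan import *
for phi in(16,24,28):
    for th in(24,28,32):
        q=np.array([1,22,-11,0,-56,60.])
        for h in(.04,0): q,c=ik(*tp(seatG(th,h),-31.6,th-phi),q); print(phi,th,h,q.round(1),round(c,3))
    print('stand',[x.round(1) if hasattr(x,'round') else x for x in ik(*tp(standG,31.85,-phi),[37,18,-24,0,-47,85])])
P,R=tp(np.array([.56,-.145,.21]),-31.6,0); rem(P,R)
E
```

```text
orient [[1.0, 0.0, 0.0], [-0.0, 1.0, -0.0], [-0.0, 0.0, 1.0]]
16 24 0.04 [  1.7  21.9 -16.6   6.2 -44.9  52.6] 0.0
16 24 0 [  0.8  25.6 -16.9   6.5 -41.   53. ] 0.0
16 28 0.04 [  2.9  20.2 -22.   10.9 -38.3  47.5] 0.0
16 28 0 [  1.7  24.1 -22.   11.7 -34.3  47.5] 0.0
16 32 0.04 [  3.9  18.7 -28.1  17.9 -31.3  40.1] 0.0
16 32 0 [  2.4  22.8 -28.1  19.7 -27.1  39.4] 0.0
stand [array([ 36.3,  32. , -17.4,  -1.5, -56.5,  86.5]), np.float64(0.0)]
24 24 0.04 [ -0.4  25.1  -8.5   0.  -56.3  58.8] 0.0
24 24 0 [ -1.2  28.6  -8.5  -0.  -52.9  59.6] 0.0
24 28 0.04 [  0.9  23.2 -13.3   2.8 -50.2  55.8] 0.0
24 28 0 [ -0.1  27.  -12.9   2.9 -46.8  56.6] 0.0
24 32 0.04 [  2.2  21.4 -18.3   6.4 -43.8  51.8] 0.0
24 32 0 [  1.   25.4 -17.6   6.6 -40.4  52.6] 0.0
stand [array([ 36. ,  35.8, -12.2,  -1.9, -66. ,  86.9]), np.float64(0.0)]
28 24 0.04 [ -1.3  26.9  -4.8  -2.3 -61.8  60.9] 0.0
28 24 0 [ -2.1  30.3  -4.7  -2.3 -58.5  61.8] 0.0
28 28 0.04 [ -0.1  24.9  -9.4   0.  -55.8  58.5] 0.0
28 28 0 [ -1.1  28.5  -8.9  -0.  -52.6  59.5] 0.0
28 32 0.04 [  1.1  23.  -14.1   2.8 -49.6  55.5] 0.0
28 32 0 [  0.   26.9 -13.3   2.9 -46.5  56.5] 0.0
stand [array([ 35.9,  37.7,  -9.6,  -2. , -70.6,  87.1]), np.float64(0.0)]
t 7.3 shift [ -2.5   0.9 -78.6] rot [ 0.001 -0.488 -0.   ] F [0.1 0.2 0.8] j [-11.9  16.  -47.9  93.   -9.2 -20.6]
```

φ = 16° works with good margin. Backing off and returning to the well.

Request:
{"method": "servo_tool", "body": {"commands": [[[1, 0, 0, -15, 0, 0, 0], [1, 0, 0, -30, 0, 0, 0], [1, 0, 0, -45, 0, -0.06, 0], [1, 0, 0, -60, 0, -0.12, 0], [1, 0, 0, -78, 0, -0.2, 0]]]}}

```text
time_s: 7.8
tcp_pos: [0.5724, -0.1691, 0.1955]
ee_rot: [[0.779, -0.548, 0.306], [-0.496, -0.836, -0.234], [0.384, 0.031, -0.923]]
wrist_force: [0.1, -2.9, 0.9]
gripper_width: 0.159
gripper_force: 30.0
```

Request:
{"method": "servo_tool", "body": {"commands": [[[1, 0, 0, 0, 0, -0.05, 0], [1, 0, 0, 0, 0, -0.12, 0], [1, 0, 0, 0, 0, -0.2, 0], [1, 0, 0, 0, 0, -0.28, 0], [1, 0, 0, 0, 0, -0.28, 0]]]}}

```text
time_s: 8.3
tcp_pos: [0.5764, -0.1702, 0.1967]
ee_rot: [[0.831, -0.55, 0.086], [-0.543, -0.835, -0.089], [0.121, 0.028, -0.992]]
wrist_force: [-0.0, -0.0, -0.9]
gripper_width: 0.156
gripper_force: 30.0
```

```bash
python3 - <<'E'
from plan import *
G=standG.copy();G[2]=.14
rem(*tp(G,31.85,0))
E
```

```text
orient [[1.0, -0.0, -0.0], [0.0, 1.0, 0.0], [0.0, -0.0, 1.0]]
t 8.3 shift [-265.  -235.    26.4] rot [ 0.093 -0.092 -1.135] F [-0.1  0.   0.9] j [  1.6  18.4 -13.3   6.5 -53.6  51.5]
```

Request:
{"method": "servo_tool", "body": {"commands": [[[1, -33, -29, 3, 0.012, -0.012, -0.142], [1, -66, -59, 6, 0.023, -0.023, -0.284], [1, -99, -88, 9, 0.035, -0.035, -0.426], [1, -132, -117, 12, 0.046, -0.046, -0.568], [1, -166, -147, 15, 0.058, -0.058, -0.71]]]}}

```text
time_s: 8.8
tcp_pos: [0.5161, 0.0424, 0.1567]
ee_rot: [[0.99, 0.137, 0.041], [0.138, -0.99, -0.023], [0.037, 0.028, -0.999]]
wrist_force: [1.7, 0.4, -0.2]
gripper_width: 0.162
gripper_force: 30.0
```

```bash
python3 - <<'E'
from plan import *
G=standG.copy();G[2]=.12
rem(*tp(G,31.85,0))
E
```

```text
orient [[1.0, -0.0, -0.0], [0.0, 1.0, 0.0], [0.0, -0.0, 1.0]]
t 8.8 shift [ -12.7 -129.    40.6] rot [ 0.036 -0.031 -0.418] F [ 1.7 -0.2  0.3] j [ 23.9  14.8 -23.4   2.8 -50.2  72.2]
```

Request:
{"method": "servo_tool", "body": {"commands": [[[1, -4, -43, 5, 0.012, -0.01, -0.14], [1, -8, -86, 12, 0.024, -0.02, -0.28], [1, -12, -128, 25, 0.036, -0.031, -0.418], [1, -12, -128, 40, 0.036, -0.031, -0.418], [1, -12, -128, 40, 0.036, -0.031, -0.418]]]}}

```text
time_s: 9.3
tcp_pos: [0.4883, 0.1655, 0.1111]
ee_rot: [[0.852, 0.524, -0.004], [0.524, -0.852, -0.002], [-0.005, -0.0, -1.0]]
wrist_force: [-0.5, 0.2, -1.7]
gripper_width: 0.156
gripper_force: 30.0
```

```bash
python3 - <<'E'
from plan import *
rem(*tp(standG,31.85,0))
E
```

```text
orient [[1.0, -0.0, 0.0], [0.0, 1.0, -0.0], [-0.0, 0.0, 1.0]]
t 9.3 shift [ 0.7 -2.1 79. ] rot [-0.     0.005 -0.004] F [-0.3 -0.4  1.7] j [ 36.8  19.  -24.1  -0.1 -47.2  84.9]
```

Request:
{"method": "servo_tool", "body": {"commands": [[[1, 0.7, -2, 20, 0, 0, -0.004], [1, 0.7, -2, 45, 0, 0, -0.004], [1, 0.7, -2, 65, 0, 0, -0.004], [1, 0.7, -2, 72, 0, 0, -0.004], [1, 0.7, -2, 72, 0, 0, -0.004]]]}}

```text
time_s: 9.8
tcp_pos: [0.4897, 0.1666, 0.0409]
ee_rot: [[0.851, 0.526, -0.001], [0.526, -0.851, -0.001], [-0.002, -0.0, -1.0]]
wrist_force: [-0.3, 0.2, -1.0]
gripper_width: 0.16
gripper_force: 30.0
```

```bash
python3 - <<'E'
from plan import *
rem(*tp(standG,31.85,0))
E
```

```text
orient [[1.0, -0.0, 0.0], [0.0, 1.0, -0.0], [-0.0, 0.0, 1.0]]
t 9.8 shift [-1.4 -1.9  8.8] rot [-0.     0.002 -0.003] F [-0.2 -0.4  1. ] j [ 36.8  24.9 -28.   -0.  -37.2  85. ]
```

Request:
{"method": "servo_tool", "body": {"commands": [[[1, -1.2, -1.5, 0, 0, 0, 0], [1, -1.2, -1.5, 4, 0, 0, 0], [1, -1.2, -1.5, 8, 0, 0, 0], [1, -1.2, -1.5, 8.5, 0, 0, 0], [1, -1.2, -1.5, 8.5, 0, 0, 0]]]}}

```text
time_s: 10.3
tcp_pos: [0.4884, 0.1682, 0.0326]
ee_rot: [[0.85, 0.526, -0.0], [0.526, -0.85, 0.0], [-0.0, -0.001, -1.0]]
wrist_force: [-0.0, 0.6, -0.9]
gripper_width: 0.157
gripper_force: 30.0
```

```bash
python3 - <<'E'
from plan import *
rem(*tp(standG,31.85,0))
E
```

```text
orient [[1.0, -0.0, 0.0], [0.0, 1.0, -0.0], [-0.0, 0.0, 1.0]]
t 10.3 shift [-1.1  0.1  0.5] rot [-0.001  0.    -0.002] F [ 0.3 -0.6  0.9] j [ 37.   25.6 -28.5  -0.1 -35.9  84.8]
```

Request:
{"method": "servo_tool", "body": {"commands": [[[0.5, 0, 0, 0, 0, 0, 0], [0.5, 0, 0, 0, 0, 0, 0], [0.5, 0, 0, 0, 0, 0, 0], [0.5, -1, 0, 0, 0, -0.14, 0], [0.5, -2.2, 0, -0.3, 0, -0.279, 0]]]}}

```text
time_s: 10.8
tcp_pos: [0.4862, 0.1668, 0.0343]
ee_rot: [[0.816, 0.527, -0.238], [0.506, -0.85, -0.146], [-0.279, -0.001, -0.96]]
wrist_force: [0.9, 0.4, -0.7]
gripper_width: 0.474
gripper_force: 0.0
```

```bash
python3 - <<'E'
from plan import *
rem(*tp(np.array([.4884,.1680,.0405]),31.85,-16))
s=r.sense();print(s['gripper_width'])
E
```

```text
orient [[1.0, -0.0, 0.0], [0.0, 1.0, -0.0], [-0.0, 0.0, 1.0]]
t 10.8 shift [0.7 0.1 1.4] rot [-0.001  0.004 -0.001] F [1.1 0.1 0.4] j [ 36.3  32.  -17.   -1.5 -57.1  86.5]
0.47422082903054946
```

Request:
{"method": "servo_tool", "body": {"commands": [[[0.5, 0.5, 0, 1, 0, 0, 0], [0.5, 0.5, 0, 1, 0, 0, 0], [1, 0.5, 0, 1, 0, 0, 0], [1, 0.5, 0, 1, 0, 0, 0], [1, 0.5, 0, 1, 0, 0, 0]]]}}

```text
time_s: 11.3
tcp_pos: [0.4863, 0.1669, 0.0323]
ee_rot: [[0.818, 0.526, -0.234], [0.506, -0.85, -0.144], [-0.275, -0.001, -0.961]]
wrist_force: [0.1, -0.3, 0.2]
gripper_width: 0.313
gripper_force: 0.0
```

Request:
{"method": "servo_tool", "body": {"commands": [[[1, 0, 0, 0, 0, 0, 0], [1, 0, 0, 0, 0, 0, 0], [1, 0, 0, 0, 0, 0, 0], [1, 0, 0, 0, 0, 0, 0], [1, 0, 0, 0, 0, 0, 0]]]}}

```text
time_s: 11.8
tcp_pos: [0.4866, 0.1671, 0.0322]
ee_rot: [[0.817, 0.526, -0.235], [0.506, -0.85, -0.145], [-0.276, -0.001, -0.961]]
wrist_force: [-1.3, -0.1, 3.5]
gripper_width: 0.156
gripper_force: 30.0
```

```bash
python3 - <<'E'
from plan import *
s=r.sense();R=np.array(s['ee_rot']);G=s['tcp_pos']-.008*R[:,2];print('G',G,'tilt',np.degrees(np.arccos(-R[2,2])),'yaw',np.degrees(np.arctan2(R[1,0],R[0,0])),s['gripper_width'],s['gripper_force'])
np.savez('grasp.npz',G=G,R=R)
G=G+[0,0,.11]; rem(*tp(G,31.85,-16))
E
```

```text
orient [[1.0, -0.0, 0.0], [0.0, 1.0, -0.0], [-0.0, 0.0, 1.0]]
G [0.48848559 0.16823979 0.03987807] tilt 16.003514878305765 yaw 31.764729782960377 0.15647637459441913 30.000559764448553
t 11.8 shift [-3.030e+01 -1.000e-01 -1.057e+02] rot [-0.001  0.    -0.001] F [-2.1 -0.6 -3. ] j [ 36.3  32.2 -17.2  -1.5 -56.6  86.5]
```

Request:
{"method": "servo_tool", "body": {"commands": [[[1, -1.5, 0, -5, 0, 0, 0], [1, -4, 0, -15, 0, 0, 0], [1, -11, 0, -40, 0, 0, 0], [1, -20, 0, -70, 0, 0, 0], [1, -30, 0, -106, 0, 0, 0]]]}}

```text
time_s: 12.3
tcp_pos: [0.4865, 0.1669, 0.1429]
ee_rot: [[0.817, 0.526, -0.236], [0.506, -0.851, -0.145], [-0.277, -0.001, -0.961]]
wrist_force: [-0.5, 0.3, -1.0]
gripper_width: 0.161
gripper_force: 30.0
```

```bash
python3 - <<'E'
from plan import *
rem(*tp(seatG(28,.06),-31.6,12))
E
```

```text
orient [[1.0, -0.0, 0.0], [0.0, 1.0, -0.0], [-0.0, 0.0, 1.0]]
t 12.3 shift [-92.2 324.3  10.3] rot [0.039 0.439 1.115] F [ 0.  -0.5  1.1] j [ 36.3  24.3 -11.4  -1.4 -70.4  86.1]
```

Request:
{"method": "servo_tool", "body": {"commands": [[[1, -10, 36, -4, 0.004, 0.049, 0.124], [1, -20, 72, -8, 0.009, 0.098, 0.248], [1, -31, 108, -10, 0.013, 0.146, 0.372], [1, -41, 144, -12, 0.018, 0.195, 0.496], [1, -51, 180, -12, 0.022, 0.244, 0.62]]]}}

```text
time_s: 12.8
tcp_pos: [0.5435, -0.0113, 0.1689]
ee_rot: [[0.998, -0.066, -0.006], [-0.067, -0.996, -0.066], [-0.001, 0.067, -0.998]]
wrist_force: [0.2, 0.9, -1.0]
gripper_width: 0.162
gripper_force: 30.0
```

```bash
python3 - <<'E'
from plan import *
rem(*tp(seatG(28,.05),-31.6,12))
E
```

```text
orient [[1.0, -0.0, -0.0], [0.0, 1.0, -0.0], [0.0, 0.0, 1.0]]
t 12.8 shift [ 49.6 143.5  29. ] rot [0.015 0.19  0.49 ] F [ 0.1 -1.   0.9] j [ 17.9  17.6 -17.9   4.2 -56.1  65.9]
```

Request:
{"method": "servo_tool", "body": {"commands": [[[1, 12, 36, 2, 0.004, 0.048, 0.123], [1, 25, 72, 5, 0.008, 0.095, 0.245], [1, 37, 108, 10, 0.011, 0.143, 0.368], [1, 49, 143, 20, 0.015, 0.19, 0.49], [1, 49.5, 143.5, 28, 0.015, 0.19, 0.49]]]}}

```text
time_s: 13.3
tcp_pos: [0.5823, -0.1609, 0.1491]
ee_rot: [[0.833, -0.525, 0.173], [-0.514, -0.851, -0.11], [0.205, 0.002, -0.979]]
wrist_force: [-0.5, 1.1, -0.7]
gripper_width: 0.155
gripper_force: 30.0
```

```bash
python3 - <<'E'
from plan import *
snap('wrist','w5')
cv2.imwrite('pics/c6.png',cv2.imread('pics/w5.png')[40:400,80:560])
rem(*tp(seatG(28,.02),-31.6,12))
E
```

```text
orient [[1.0, -0.0, -0.0], [0.0, 1.0, 0.0], [0.0, -0.0, 1.0]]
t 13.35 shift [10.3 -1.1 27. ] rot [0.004 0.007 0.002] F [-0.4  0.5  2.9] j [  3.2  19.4 -22.   10.7 -39.6  47.6]
```

View pics/c6.png

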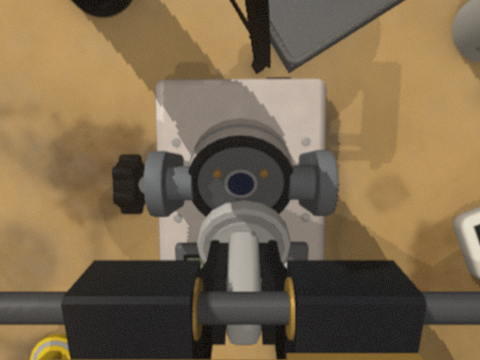

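The standard is aligned sideways with the cup: its centre is near u=243 and the seat at 241 in the crop. Next I lower it along the seat normal.

Request:
{"method": "servo_tool", "body": {"commands": [[[1, 3, -1, 8, 0.004, 0.007, 0], [1, 6, -1, 16, 0.004, 0.007, 0], [1, 10, -1, 26, 0.004, 0.007, 0], [1, 11.5, -1, 32, 0.004, 0.007, 0], [1, 12, -1, 33.5, 0.004, 0.007, 0]]]}}

```text
time_s: 13.85
tcp_pos: [0.5995, -0.1663, 0.1173]
ee_rot: [[0.836, -0.519, 0.179], [-0.507, -0.855, -0.108], [0.209, -0.0, -0.978]]
wrist_force: [-0.1, -0.6, -1.2]
gripper_width: 0.161
gripper_force: 30.0
```

```bash
cat > c.py <<'E'
from plan import *
import sys
th=float(sys.argv[1]) if len(sys.argv)>1 else 28
s=r.sense();A=np.array(s['ee_rot']);G=s['tcp_pos']-.008*A[:,2]
S=A@Ro.from_euler('y',16,degrees=True).as_matrix() # standard frame, z = -n
f=G+.0329*S[:,2]-seat
y=np.radians(-31.6);t=np.radians(th);n=np.array([-np.sin(t)*np.cos(y),-np.sin(t)*np.sin(y),np.cos(t)]);X=np.array([np.cos(t)*np.cos(y),np.cos(t)*np.sin(y),np.sin(t)]);Y=np.cross(n,X)
m0=s['moment']
# moment about grasp point shift of force assumed at TCP
print('face in seat frame mm',np.round([f@X*1e3,f@Y*1e3,f@n*1e3],2),'std tilt',np.degrees(np.arccos(-S[2,2])).round(2),'F seat',np.round([s['wrist_force']@v for v in(X,Y,n)],2),'M seat',np.round([m0@v for v in(X,Y,n)],3))
rem(*tp(seatG(th,.0),-31.6,th-16))
E
python3 c.py
```

```text
orient [[1.0, -0.0, 0.0], [0.0, 1.0, 0.0], [-0.0, -0.0, 1.0]]
face in seat frame mm [ 0.38  2.79 13.52] std tilt 28.08 F seat [-0.4  -0.55 -1.14] M seat [-0.015  0.504 -0.05 ]
t 13.85 shift [ 3.3  2.7 13. ] rot [-0.002 -0.001  0.006] F [-0.1  0.5  1.2] j [  2.4  22.8 -22.   11.5 -35.6  47.6]
```

Request:
{"method": "servo_tool", "body": {"commands": [[[1, 0, 1.3, 0, 0, 0, 0.003], [1, 0.3, 2.5, 1, 0, 0, 0.006], [1, 1, 2.5, 3.5, 0, 0, 0.006], [1, 1.7, 2.5, 6, 0, 0, 0.006], [1, 1.7, 2.5, 6, 0, 0, 0.006]]]}}

```text
time_s: 14.35
tcp_pos: [0.6006, -0.1703, 0.1128]
ee_rot: [[0.832, -0.525, 0.181], [-0.513, -0.851, -0.108], [0.211, -0.002, -0.978]]
wrist_force: [-0.6, 0.4, -1.1]
gripper_width: 0.161
gripper_force: 30.0
```

```bash
python3 c.py
```

```text
orient [[1.0, -0.0, 0.0], [0.0, 1.0, 0.0], [-0.0, -0.0, 1.0]]
face in seat frame mm [ 1.01 -0.1   8.12] std tilt 28.16 F seat [-1.18  0.01 -0.64] M seat [ 0.008  0.512 -0.003]
t 14.35 shift [ 1.3 -0.1  8. ] rot [-0.002 -0.003 -0.001] F [-1.  -0.   0.9] j [  1.9  23.3 -22.1  11.5 -34.9  47.5]
```

Request:
{"method": "servo_tool", "body": {"commands": [[[1, 0.2, 0, 1, 0, 0, 0], [1, 0.3, 0, 2, 0, 0, 0], [1, 0.5, 0, 3, 0, 0, 0], [1, 0.6, 0, 4, 0, 0, 0], [1, 0.6, 0, 4, 0, 0, 0]]]}}

```text
time_s: 14.85
tcp_pos: [0.6019, -0.171, 0.1091]
ee_rot: [[0.832, -0.524, 0.181], [-0.513, -0.851, -0.108], [0.211, -0.002, -0.978]]
wrist_force: [-0.1, 1.3, -1.1]
gripper_width: 0.16
gripper_force: 30.0
```

```bash
python3 c.py
```

```text
orient [[1.0, -0.0, 0.0], [0.0, 1.0, 0.0], [-0.0, -0.0, 1.0]]
face in seat frame mm [ 0.5  -0.01  4.18] std tilt 28.16 F seat [-1.25  1.05 -0.62] M seat [0.027 0.49  0.026]
t 14.85 shift [ 0.7 -0.   4. ] rot [-0.002 -0.003 -0.001] F [-1.  -1.   0.9] j [  1.8  23.7 -22.2  11.6 -34.5  47.5]
```

Not on the pins yet, so I continue in 2 mm steps.

Request:
{"method": "servo_tool", "body": {"commands": [[[1, 0.2, 0, 0.6, 0, 0, 0], [1, 0.4, 0, 1.3, 0, 0, 0], [1, 0.5, 0, 2, 0, 0, 0], [1, 0.5, 0, 2, 0, 0, 0], [1, 0.5, 0, 2, 0, 0, 0]]]}}

```text
time_s: 15.35
tcp_pos: [0.6028, -0.1715, 0.1077]
ee_rot: [[0.832, -0.524, 0.181], [-0.513, -0.851, -0.108], [0.211, -0.003, -0.977]]
wrist_force: [-1.2, -0.2, 1.9]
gripper_width: 0.155
gripper_force: 30.0
```

```bash
python3 c.py
```

```text
orient [[1.0, -0.0, 0.0], [0.0, 1.0, 0.0], [-0.0, -0.0, 1.0]]
face in seat frame mm [0.72 0.03 2.44] std tilt 28.19 F seat [ 0.1  -0.76  2.11] M seat [-0.063  0.799  0.04 ]
t 15.35 shift [ 0.  -0.   2.4] rot [-0.003 -0.003 -0.001] F [-0.5  0.8 -2.1] j [  1.8  23.8 -22.2  11.7 -34.3  47.5]
```

Request:
{"method": "servo_tool", "body": {"commands": [[[1, 0.1, 0, 0.5, 0, 0, 0], [1, 0.2, 0, 1, 0, 0, 0], [1, 0.3, 0, 1.5, 0, 0, 0], [1, 0.3, 0, 1.5, 0, 0, 0], [1, 0.3, 0, 1.5, 0, 0, 0]]]}}

```text
time_s: 15.85
tcp_pos: [0.6034, -0.1718, 0.1062]
ee_rot: [[0.832, -0.524, 0.181], [-0.513, -0.852, -0.108], [0.211, -0.003, -0.977]]
wrist_force: [-1.7, 0.6, 3.0]
gripper_width: 0.158
gripper_force: 30.0
```

```bash
python3 c.py
```

```text
orient [[1.0, -0.0, 0.0], [0.0, 1.0, 0.0], [-0.0, -0.0, 1.0]]
face in seat frame mm [0.73 0.09 0.82] std tilt 28.2 F seat [-0.13 -0.41  3.52] M seat [-0.186  0.73   0.025]
t 15.85 shift [-0.4  0.   0.9] rot [-0.003 -0.003 -0.001] F [-1.1  0.4 -3.4] j [  1.7  24.  -22.2  11.7 -34.1  47.4]
```

Pins are taking load (about 4 N). Pressing on.

Request:
{"method": "servo_tool", "body": {"commands": [[[1, 0, 0, 0.4, 0, 0, 0], [1, 0, 0, 0.7, 0, 0, 0], [1, 0, 0, 1, 0, 0, 0], [1, 0, 0, 1, 0, 0, 0], [1, 0, 0, 1, 0, 0, 0]]]}}

```text
time_s: 16.35
tcp_pos: [0.6036, -0.1719, 0.1058]
ee_rot: [[0.832, -0.524, 0.182], [-0.513, -0.852, -0.109], [0.212, -0.003, -0.977]]
wrist_force: [-4.2, 0.4, 6.1]
gripper_width: 0.158
gripper_force: 30.0
```

```bash
python3 c.py
```

```text
orient [[1.0, -0.0, 0.0], [0.0, 1.0, 0.0], [-0.0, -0.0, 1.0]]
face in seat frame mm [0.71 0.08 0.37] std tilt 28.22 F seat [-0.45 -1.83  7.18] M seat [-0.269  0.905  0.065]
t 16.35 shift [-0.5  0.   0.4] rot [-0.003 -0.004 -0.001] F [-2.4  1.8 -6.8] j [  1.7  24.  -22.2  11.8 -34.   47.4]
```

Request:
{"method": "servo_tool", "body": {"commands": [[[1, 0.1, 0, 0.3, 0, 0, 0], [1, 0.2, 0, 0.6, 0, 0, 0], [1, 0.2, 0, 0.8, 0, 0, 0], [1, 0.2, 0, 0.8, 0, 0, 0], [1, 0.2, 0, 0.8, 0, 0, 0]]]}}

```text
time_s: 16.85
tcp_pos: [0.6036, -0.172, 0.1058]
ee_rot: [[0.832, -0.524, 0.182], [-0.513, -0.852, -0.109], [0.212, -0.003, -0.977]]
wrist_force: [-6.3, 2.9, 10.5]
gripper_width: 0.16
gripper_force: 30.0
```

```bash
python3 c.py
```

```text
orient [[1.0, -0.0, 0.0], [0.0, 1.0, 0.0], [-0.0, -0.0, 1.0]]
face in seat frame mm [0.71 0.08 0.32] std tilt 28.22 F seat [-1.19 -0.86 12.47] M seat [-0.21   1.549  0.046]
t 16.85 shift [-0.5  0.   0.4] rot [-0.003 -0.004 -0.001] F [ -4.5   0.8 -11.7] j [  1.7  24.  -22.2  11.8 -34.   47.4]
```

Travel stopped about 1 mm short, and the extra moment points to the front edge bearing first, so the seat is slightly shallower than 28°. I'll ease the tilt back about that edge.

Request:
{"method": "servo_tool", "body": {"commands": [[[1, 0.25, 0, 0.1, 0, -0.009, 0], [1, 0.5, 0, 0.2, 0, -0.017, 0], [1, 0.8, 0, 0.35, 0, -0.026, 0], [1, 1.0, 0, 0.45, 0, -0.035, 0], [1, 1.0, 0, 0.45, 0, -0.035, 0]]]}}

```text
time_s: 17.35
tcp_pos: [0.6041, -0.1722, 0.1068]
ee_rot: [[0.838, -0.524, 0.151], [-0.516, -0.852, -0.091], [0.176, -0.002, -0.984]]
wrist_force: [-11.7, 7.3, 17.9]
gripper_width: 0.154
gripper_force: 30.0
```

```bash
python3 c.py; python3 c.py 26 | tail -2
```

```text
orient [[1.0, -0.0, 0.0], [0.0, 1.0, 0.0], [-0.0, -0.0, 1.0]]
face in seat frame mm [0.72 0.07 0.87] std tilt 26.17 F seat [-3.83  0.09 22.29] M seat [-0.1    2.821  0.065]
t 17.35 shift [-1.2  0.   1.3] rot [-0.002  0.032 -0.001] F [-10.5  -0.1 -20. ] j [  1.3  24.7 -19.5   8.9 -37.5  50.4]
face in seat frame mm [0.69 0.07 0.9 ] std tilt 26.17 F seat [-4.6   0.09 22.14] M seat [-0.102  2.821  0.061]
t 17.35 shift [-0.4  0.   0.9] rot [-0.002 -0.003 -0.001] F [-10.5  -0.1 -20. ] j [  1.3  24.7 -19.5   8.9 -37.5  50.4]
```

Request:
{"method": "servo_tool", "body": {"commands": [[[1, -0.3, 0, -1, 0, 0, 0], [1, -0.6, 0, -2, 0, 0.01, 0], [1, -1.5, 0, -2.2, 0, 0.02, 0], [1, -2.3, 0, -2.1, 0, 0.035, 0], [1, -3, 0, -2, 0, 0.035, 0]]]}}

```text
time_s: 17.85
tcp_pos: [0.6021, -0.1708, 0.1056]
ee_rot: [[0.832, -0.524, 0.183], [-0.512, -0.852, -0.109], [0.212, -0.003, -0.977]]
wrist_force: [-0.3, -0.2, 3.7]
gripper_width: 0.161
gripper_force: 30.0
```

```bash
cat > av.py <<'E'
from plan import *
import sys
N=int(sys.argv[1]);th=float(sys.argv[2]) if len(sys.argv)>2 else 28
t=np.radians(th);y=np.radians(-31.6)
n=np.array([-np.sin(t)*np.cos(y),-np.sin(t)*np.sin(y),np.cos(t)]);X=np.array([np.cos(t)*np.cos(y),np.cos(t)*np.sin(y),np.sin(t)]);Y=np.cross(n,X);B=np.c_[X,Y,n]
o=[]
for i in range(N):
    r.capture('wrist');s=r.sense();A=np.array(s['ee_rot']);S=A@Ro.from_euler('y',16,degrees=True).as_matrix()
    f=s['tcp_pos']-.008*A[:,2]+.0329*S[:,2]-seat
    o.append(np.r_[B.T@f*1e3,np.degrees(np.arccos(-S[2,2])),B.T@s['wrist_force'],B.T@s['moment']])
o=np.array(o);m=o.mean(0).round(3);print('t',s['time_s'],'pos',m[:3],'tilt',m[3],'F',m[4:7],'M',m[7:],'sd',o.std(0).round(2))
E
python3 av.py 10
```

```text
orient [[1.0, -0.0, 0.0], [0.0, 1.0, 0.0], [-0.0, -0.0, 1.0]]
t 18.35 pos [-1.07   0.329  0.982] tilt 28.197 F [1.088 0.108 3.411] M [ 0.079  0.429 -0.039] sd [0.02 0.02 0.05 0.01 0.28 0.54 0.49 0.09 0.03 0.04]
```

Request:
{"method": "servo_tool", "body": {"commands": [[[1, -0.6, 0, -2, 0, 0, 0], [1, -1.3, 0, -4.8, 0, 0, 0], [1, -0.3, 0.3, -5.1, 0, 0, 0], [1, -0.3, 0.3, -5.1, 0, 0, 0], [1, -0.3, 0.3, -5.1, 0, 0, 0]]]}}

```text
time_s: 18.85
tcp_pos: [0.6, -0.1705, 0.1099]
ee_rot: [[0.832, -0.525, 0.18], [-0.513, -0.851, -0.108], [0.21, -0.002, -0.978]]
wrist_force: [0.9, -0.2, -0.5]
gripper_width: 0.162
gripper_force: 30.0
```

```bash
python3 av.py 10
```

```text
orient [[1.0, -0.0, 0.0], [0.0, 1.0, 0.0], [-0.0, -0.0, 1.0]]
t 19.35 pos [-0.306 -0.344  5.947] tilt 28.159 F [-0.491 -0.344 -0.388] M [ 0.009  0.495 -0.024] sd [0.17 0.09 0.1  0.02 0.54 0.37 0.41 0.02 0.03 0.02]
```

Request:
{"method": "servo_tool", "body": {"commands": [[[1, 0.5, 0, 1.8, 0, 0, 0], [1, 1.0, 0, 3.5, 0, 0, 0], [1, 1.3, 0, 4.5, 0, 0, 0], [1, 1.38, 0, 4.8, 0, 0, 0], [1, 1.38, 0, 4.8, 0, 0, 0]]]}}

```text
time_s: 19.85
tcp_pos: [0.6027, -0.1717, 0.1064]
ee_rot: [[0.832, -0.524, 0.181], [-0.513, -0.852, -0.108], [0.211, -0.003, -0.977]]
wrist_force: [-1.0, 0.5, 1.9]
gripper_width: 0.155
gripper_force: 30.0
```

```bash
python3 av.py 10
```

```text
orient [[1.0, -0.0, 0.0], [0.0, 1.0, 0.0], [-0.0, -0.0, 1.0]]
t 20.35 pos [ 0.14  -0.148  1.209] tilt 28.204 F [0.059 0.225 3.183] M [ 0.039  0.664 -0.002] sd [0.01 0.01 0.05 0.   0.5  0.37 0.42 0.03 0.05 0.03]
```

Request:
{"method": "servo_tool", "body": {"commands": [[[1, 0.1, 0, 0.3, 0, 0, 0], [1, 0.2, 0, 0.6, 0, 0, 0], [1, 0.2, 0, 0.8, 0, 0, 0], [1, 0.2, 0, 0.8, 0, 0, 0], [1, 0.2, 0, 0.8, 0, 0, 0]]]}}

```text
time_s: 20.85
tcp_pos: [0.603, -0.1719, 0.1056]
ee_rot: [[0.832, -0.524, 0.181], [-0.513, -0.852, -0.108], [0.211, -0.003, -0.977]]
wrist_force: [-0.7, 1.8, 5.0]
gripper_width: 0.162
gripper_force: 30.0
```

```bash
python3 av.py 8
```

```text
orient [[1.0, -0.0, 0.0], [0.0, 1.0, 0.0], [-0.0, -0.0, 1.0]]
t 21.25 pos [ 0.133 -0.147  0.404] tilt 28.206 F [ 0.513 -0.01   5.516] M [ 0.06   0.669 -0.028] sd [0.01 0.02 0.01 0.   0.22 0.35 0.42 0.02 0.04 0.02]
```

Request:
{"method": "servo_tool", "body": {"commands": [[[1, 0.1, 0, 0.3, 0, 0, 0], [1, 0.2, 0, 0.6, 0, 0, 0], [1, 0.3, 0, 1, 0, 0, 0], [1, 0.3, 0, 1, 0, 0, 0], [1, 0.3, 0, 1, 0, 0, 0]]]}}

```text
time_s: 21.75
tcp_pos: [0.6031, -0.1719, 0.1055]
ee_rot: [[0.832, -0.524, 0.181], [-0.513, -0.852, -0.109], [0.211, -0.003, -0.977]]
wrist_force: [-5.9, 3.6, 10.2]
gripper_width: 0.158
gripper_force: 30.0
```

```bash
python3 av.py 8
```

```text
orient [[1.0, -0.0, 0.0], [0.0, 1.0, 0.0], [-0.0, -0.0, 1.0]]
t 22.15 pos [ 0.13  -0.168  0.286] tilt 28.197 F [-0.929  0.532 12.201] M [ 0.132  1.512 -0.043] sd [0.01 0.02 0.01 0.   0.61 0.37 0.41 0.03 0.03 0.03]
```

All the evidence (contact height, force rise, load position) now says the back edge bears first, so the seat is steeper, about 30°. Rotating about the back edge.

Request:
{"method": "servo_tool", "body": {"commands": [[[1, -0.1, 0, 0.25, 0, 0.008, 0], [1, -0.25, 0, 0.5, 0, 0.016, 0], [1, -0.4, 0, 0.75, 0, 0.024, 0], [1, -0.4, 0, 0.75, 0, 0.024, 0], [1, -0.4, 0, 0.75, 0, 0.024, 0]]]}}

```text
time_s: 22.65
tcp_pos: [0.6028, -0.1718, 0.1048]
ee_rot: [[0.827, -0.524, 0.201], [-0.51, -0.852, -0.121], [0.235, -0.003, -0.972]]
wrist_force: [-6.2, 4.0, 10.0]
gripper_width: 0.158
gripper_force: 30.0
```

```bash
python3 av.py 8
```

```text
orient [[1.0, -0.0, 0.0], [0.0, 1.0, 0.0], [-0.0, -0.0, 1.0]]
t 23.05 pos [ 0.144 -0.159 -0.164] tilt 29.578 F [-1.191  0.395 13.456] M [ 0.158  1.654 -0.053] sd [0.01 0.01 0.01 0.   0.45 0.44 0.31 0.03 0.03 0.03]
```

Confirmed: height fell 0.45 mm at the same force. Continuing.

Request:
{"method": "servo_tool", "body": {"commands": [[[1, -0.1, 0, 0.25, 0, 0.008, 0], [1, -0.25, 0, 0.4, 0, 0.014, 0], [1, -0.3, 0, 0.55, 0, 0.0175, 0], [1, -0.3, 0, 0.55, 0, 0.0175, 0], [1, -0.3, 0, 0.55, 0, 0.0175, 0]]]}}

```text
time_s: 23.55
tcp_pos: [0.6026, -0.1717, 0.1044]
ee_rot: [[0.824, -0.524, 0.216], [-0.508, -0.852, -0.13], [0.252, -0.003, -0.968]]
wrist_force: [-6.7, 4.4, 13.2]
gripper_width: 0.158
gripper_force: 30.0
```

```bash
python3 av.py 6
```

```text
orient [[1.0, -0.0, 0.0], [0.0, 1.0, 0.0], [-0.0, -0.0, 1.0]]
t 23.85 pos [ 0.238 -0.164 -0.305] tilt 30.584 F [-1.173  0.99  15.155] M [ 0.255  2.12  -0.055] sd [0.01 0.01 0.01 0.   0.4  0.41 0.25 0.01 0.02 0.03]
```

Request:
{"method": "servo_tool", "body": {"commands": [[[1, -0.1, 0, 0.25, 0, 0.008, 0], [1, -0.25, 0, 0.4, 0, 0.014, 0], [1, -0.3, 0, 0.55, 0, 0.0175, 0], [1, -0.3, 0, 0.55, 0, 0.0175, 0], [1, -0.3, 0, 0.55, 0, 0.0175, 0]]]}}

```text
time_s: 24.35
tcp_pos: [0.6023, -0.1714, 0.1044]
ee_rot: [[0.82, -0.524, 0.23], [-0.505, -0.852, -0.139], [0.269, -0.002, -0.963]]
wrist_force: [-9.8, 7.0, 17.7]
gripper_width: 0.16
gripper_force: 30.0
```

```bash
python3 av.py 6
```

```text
orient [[1.0, -0.0, 0.0], [0.0, 1.0, 0.0], [-0.0, -0.0, 1.0]]
t 24.65 pos [ 0.272 -0.184 -0.023] tilt 31.596 F [-2.383  1.36  21.425] M [ 0.371  2.976 -0.094] sd [0.02 0.01 0.01 0.   0.44 0.52 0.89 0.02 0.01 0.03]
```

The V-shaped height curve bottoms near 30.25°, so I settle there.

Request:
{"method": "servo_tool", "body": {"commands": [[[1, 0.1, 0, -0.25, 0, -0.008, 0], [1, 0.25, 0, -0.4, 0, -0.014, 0], [1, 0.45, 0, -0.5, 0, -0.0235, 0], [1, 0.45, 0, -0.5, 0, -0.0235, 0], [1, 0.45, 0, -0.5, 0, -0.0235, 0]]]}}

```text
time_s: 25.15
tcp_pos: [0.6027, -0.1717, 0.1044]
ee_rot: [[0.825, -0.524, 0.211], [-0.509, -0.852, -0.127], [0.246, -0.003, -0.969]]
wrist_force: [-8.0, 5.7, 12.4]
gripper_width: 0.16
gripper_force: 30.0
```

```bash
python3 av.py 8
```

```text
orient [[1.0, -0.0, 0.0], [0.0, 1.0, 0.0], [-0.0, -0.0, 1.0]]
t 25.55 pos [ 0.177 -0.153 -0.348] tilt 30.241 F [-2.104  0.86  15.697] M [ 0.174  2.004 -0.04 ] sd [0.   0.01 0.01 0.   0.51 0.4  0.44 0.01 0.02 0.03]
```

Check sideways tilt the same way, ±0.7° about the grip's long axis.

Request:
{"method": "servo_tool", "body": {"commands": [[[1, 0, 0.1, 0, 0.004, 0, -0.001], [1, 0, 0.2, 0, 0.008, 0, -0.002], [1, 0, 0.3, 0, 0.0117, 0, -0.0034], [1, 0, 0.3, 0, 0.0117, 0, -0.0034], [1, 0, 0.3, 0, 0.0117, 0, -0.0034]]]}}

```text
time_s: 26.05
tcp_pos: [0.6025, -0.1719, 0.1046]
ee_rot: [[0.827, -0.519, 0.217], [-0.506, -0.855, -0.117], [0.246, -0.013, -0.969]]
wrist_force: [-7.5, 6.1, 14.1]
gripper_width: 0.158
gripper_force: 30.0
```

```bash
python3 av.py 6
```

```text
orient [[1.0, -0.0, 0.0], [0.0, 1.0, 0.0], [-0.0, -0.0, 1.0]]
t 26.35 pos [ 0.208 -0.132 -0.188] tilt 30.247 F [-1.621  0.465 16.768] M [ 0.129  2.176 -0.073] sd [0.02 0.01 0.01 0.   0.31 0.33 0.28 0.02 0.03 0.04]
```

Request:
{"method": "servo_tool", "body": {"commands": [[[1, 0, -0.2, 0, -0.008, 0, 0.002], [1, 0, -0.4, 0, -0.016, 0, 0.005], [1, 0, -0.6, 0, -0.0234, 0, 0.0068], [1, 0, -0.6, 0, -0.0234, 0, 0.0068], [1, 0, -0.6, 0, -0.0234, 0, 0.0068]]]}}

```text
time_s: 26.85
tcp_pos: [0.6028, -0.1714, 0.1046]
ee_rot: [[0.823, -0.529, 0.205], [-0.511, -0.848, -0.137], [0.246, 0.008, -0.969]]
wrist_force: [-7.4, 4.7, 13.5]
gripper_width: 0.162
gripper_force: 30.0
```

```bash
python3 av.py 6
```

```text
orient [[1.0, -0.0, -0.0], [0.0, 1.0, 0.0], [0.0, -0.0, 1.0]]
t 27.15 pos [ 0.211 -0.201 -0.196] tilt 30.251 F [-1.853  0.523 16.726] M [ 0.321  2.215 -0.022] sd [0.01 0.02 0.01 0.   0.44 0.75 0.58 0.01 0.01 0.02]
```

Symmetric, so the middle is right. I'll return there, ease the push a little and check.

Request:
{"method": "servo_tool", "body": {"commands": [[[1, 0, 0.15, 0, 0.006, 0, -0.0017], [1, 0, 0.3, 0, 0.0117, 0, -0.0034], [1, -0.1, 0.3, -0.3, 0.0117, 0, -0.0034], [1, -0.1, 0.3, -0.3, 0.0117, 0, -0.0034], [1, -0.1, 0.3, -0.3, 0.0117, 0, -0.0034]]]}}

```text
time_s: 27.65
tcp_pos: [0.6027, -0.1717, 0.1044]
ee_rot: [[0.825, -0.524, 0.211], [-0.509, -0.852, -0.127], [0.246, -0.003, -0.969]]
wrist_force: [-5.8, 3.1, 11.6]
gripper_width: 0.162
gripper_force: 30.0
```

```bash
python3 av.py 8 30.25; python3 -c "
from h import *
s=r.sense();print(s['gripper_width'],s['gripper_force'],np.max(np.abs(s['joint_velocities'])))"
```

```text
orient [[1.0, -0.0, 0.0], [0.0, 1.0, 0.0], [-0.0, -0.0, 1.0]]
t 28.05 pos [ 0.155 -0.151 -0.345] tilt 30.243 F [-0.784  0.406 13.455] M [ 0.128  1.69  -0.041] sd [0.02 0.02 0.01 0.   0.48 0.43 0.27 0.02 0.03 0.03]
0.1556114822926132 30.001991135068238 0.08718688701604357
```

```bash
python3 -c "
from station import r
print(r.finish_job())"
```

```text
the job is handed in; nothing more can be done
None
```

I handed the job in at 28 s: the white standard is still gripped and pressed with about 13 N into the reader's seat at 30.2°, flush by the force and height checks. The pins couldn't be read directly, but the push is well above the 5.25 N they need, and I set the standard back in its well once to re-grip it at an angle the arm could reach.

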